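# Run a shake test: load caps, lay the lopsided bar, start, unload

### The arm

A 7-joint arm with a two-finger parallel gripper is mounted at the origin on the work surface. World frame = base frame: x ahead of the robot, y to its left, z up, the work surface at z = 0. Lengths are in m, angles in rad, forces in N, time in s.
With the tool pointing down it reaches from about 0.4 to 0.85 m from the base axis. Payload 10.4 kg.
Tool frame: the origin (TCP) lies on the centre line of the jaws, within the pads' length; the fingertips stand 22 mm ahead of it and the grasp point (between the pads) lies 3 mm ahead of it; z points along the fingers, y is the line along which they close (so a half turn about z gives the same grasp; the last joint's range is limited). The gripper opens to 87 mm and grips with 3 to 60 N. Pads are 19 mm wide; open, the fingers measure 117 mm over their backs; the gripper's body (75 mm by 190 mm) begins 51 mm behind the grasp point.
Start: joints at [1.119, 0.332, -0.065, 1.46, 0.022, 1.35, -0.088], TCP at [0.26, -0.568, 0.245] pointing down, gripper open.
Joint ranges: [-2.6, 2.6], [-0.5, 2.12], [-1.47, 1.34], [0.16, 2.42], [-1.27, 4.41], [0.06, 2.06], [-2.6, 2.6]. Speed limits (rad/s): [2.22, 2.22, 2.79, 2.79, 3.14, 3.14, 3.14].

### API

Orientations are given as a unit quaternion [x, y, z, w].
In Python, from bench import r gives the robot as it stands.
- The arm moves only by the shell command python3 jog.py [FORCE], which reads ROWS from standard input. ROWS is a JSON list of rows, 1 to 12 of them, each written [[dx, dy, dz], turn, opening]: dx, dy, dz in m, then a turn about the tool's z in rad, then the finger opening in m; each row is the pose to reach, as a shift and turn from the pose commanded when the command began, along the tool's axes at that moment; what a row does not reach only later rows make up. A row lasts 1/10 s, in which the tool goes at most 0.05 m and 0.15 rad, less where a joint would pass 70% of its speed; a pose out of reach is approached as far as the arm can. The fingers move at their own pace and stop on an object; FORCE is the grip in N (left out, the last holds). Time passes only in rows, so rows that do not move let the fingers close. It prints the time, the measured TCP pose, the force, the opening and the grip force at its end. Input that does not fit is refused with a message, and nothing moves.
- r.read_state(): the state, without advancing time (a new reading comes with each control period).
- r.camera(name): name is "side" or "top" or "wrist"; returns a dict with "img" (400x640x3 uint8, red, green, blue), "fx", "fy", "cx", "cy" (pixels), "pose" (4x4, takes a point from camera to world coordinates). Camera axes: x right, y down, z forward; pixel columns grow to the right and rows downward; lengths in m; the calibration is good to about 2 mm. The wrist camera is an equidistant fisheye: a pixel r from the principal point sees the ray r / f radians off the axis. A picture is of the moment at which its call begins. There is no depth.
- r.close_job(): hands the job in; it is judged then, once.
The state is a dict: "time": time; "joint_positions": joint angles; "joint_vel": joint speeds; "joint_torque": joint torques, N m; "ee_pos": TCP position; "eef_rot": TCP orientation; "ft_force": force on the tool from outside, world axes, zero at the start; "torque": the same for the moment, N m; "width": finger opening in m; "grip_force": force on a finger pad.
Only numpy, scipy, OpenCV 4.12 (cv2) and the standard library are available. Lean on these libraries where they do the work, as an engineer would, in place of code of your own. Each camera call takes 0.05 s, during which the arm holds its last target. There are 200 camera calls.

### The job

Stand every white cap from the bench upright in the tester's tray, then lift the lopsided retaining bar by the grip ring nearest its balance point so that it hangs level (try a small lift and shift the grip from ring to ring until it does) and lay it fully down in both forks with its red head on the yellow fork's side. With the bar lying there and let go, press the green start button fully down and release it. Then take the bar off and lay it back down on the bench, and move all the white caps, upright, into the blue tray; leave the orange reference cap where it stands.

Things in the scene. Friction and masses are not known exactly. Their poses are not given: they have to be found in the camera images.
- tester: Shake tester, fixed: teal base 150 (x) x 270 (y) x 10 mm high, an aluminium-rimmed tray on it, and two slotted fork posts. Origin at the centre of the underside, z up; its y axis points from the grey fork to the yellow fork.
- tray (a point): Centre of the tester tray's floor (14 mm above the bench). The tray is 120 mm (tester x) by 200 mm (tester y) inside, its rim rises 8 mm above the floor. Axes as the tester. Up to four caps stand in one row along y, 46 mm apart, beneath the bar's later place.
- cradle (a point): Midway between the forks, 75 mm above the bench: the middle of the rod's axis lies here when the bar is fully down. Axes as the tester: the seated rod lies along y. Forks stand at y = -115 (grey) and +115 mm (yellow), 12 mm thick along y, each with an upright slot 26 mm wide for the rod; slot bottom 67 mm, prong tops 85 mm above the bench.
- yellow_fork (a point): Slot bottom of the yellow fork; the bar's red head must hang over on this side.
- start (a joint): Travel of the green start button: 0 released, 0.006 m fully down; it springs back. Fully down takes 6 N.
- start_top (a point): Centre of the top of the green button (32 mm across), about 63 mm above the bench, on a grey control box 75 x 110 x 45 mm high; pressed straight down.
- passed_in (a point): Centre of the inner floor (about 4 mm above the bench) of the fixed blue tray for tested caps: 107 mm (its x) by 192 mm (its y) inside, its rim is 14 mm above the bench. Four caps fit in one row along y, 46 mm apart.
- master: Orange reference cap, same shape as the white caps: leave it where it stands.
- barA: Retaining bar (one of the look-alikes barA, barB, barC is present; the others read None), 0.57 to 0.97 kg. Slippery rod 16 mm thick, x = -150 to 150 mm; four blue grip rings 22 mm thick, 8 mm long at x = 0, 25, 50, 75; red head (40 mm cube) at x = 138 to 178; black foot (22 x 34 x 40 mm) at x = -160 to -138. Origin: rod's middle, on its axis, 20 mm above the bench as it lies.
- barA_end (a point): Centre of the red head of barA, 158 mm from its origin along +x. The balance point is hidden, 20 to 80 mm from the rod's middle towards the head, near one of the rings. Pinched across a ring at 30 to 45 N the bar stays level if that ring is the nearest to balance; otherwise it turns, heavier side down, as it is lifted.
- barB: Retaining bar (one of the look-alikes barA, barB, barC is present; the others read None), 0.57 to 0.97 kg. Slippery rod 16 mm thick, x = -150 to 150 mm; four blue grip rings 22 mm thick, 8 mm long at x = 0, 25, 50, 75; red head (40 mm cube) at x = 138 to 178; black foot (22 x 34 x 40 mm) at x = -160 to -138. Origin: rod's middle, on its axis, 20 mm above the bench as it lies.
- barB_end (a point): Centre of the red head of barB, 158 mm from its origin along +x. The balance point is hidden, 20 to 80 mm from the rod's middle towards the head, near one of the rings. Pinched across a ring at 30 to 45 N the bar stays level if that ring is the nearest to balance; otherwise it turns, heavier side down, as it is lifted.
- barC: Retaining bar (one of the look-alikes barA, barB, barC is present; the others read None), 0.57 to 0.97 kg. Slippery rod 16 mm thick, x = -150 to 150 mm; four blue grip rings 22 mm thick, 8 mm long at x = 0, 25, 50, 75; red head (40 mm cube) at x = 138 to 178; black foot (22 x 34 x 40 mm) at x = -160 to -138. Origin: rod's middle, on its axis, 20 mm above the bench as it lies.
- barC_end (a point): Centre of the red head of barC, 158 mm from its origin along +x. The balance point is hidden, 20 to 80 mm from the rod's middle towards the head, near one of the rings. Pinched across a ring at 30 to 45 N the bar stays level if that ring is the nearest to balance; otherwise it turns, heavier side down, as it is lifted.
- cap1: White moulded cap, loose, a plain cylinder 40 mm across and 30 mm tall, 40 g, closed, standing upright. Origin at the centre of its underside, z up. Two to four of cap1 to cap4 are present; absent ones read None.
- cap2: White moulded cap, loose, a plain cylinder 40 mm across and 30 mm tall, 40 g, closed, standing upright. Origin at the centre of its underside, z up. Two to four of cap1 to cap4 are present; absent ones read None.
- cap3: White moulded cap, loose, a plain cylinder 40 mm across and 30 mm tall, 40 g, closed, standing upright. Origin at the centre of its underside, z up. Two to four of cap1 to cap4 are present; absent ones read None.
- cap4: White moulded cap, loose, a plain cylinder 40 mm across and 30 mm tall, 40 g, closed, standing upright. Origin at the centre of its underside, z up. Two to four of cap1 to cap4 are present; absent ones read None.

How it is judged:
On the way, in this order (a step that is already met when the one before it is completed fails the run):
1. every white cap present stands upright in the tester's tray (x of cap1 in the frame of tray between -0.045 and 0.045 m and y of cap1 in the frame of tray between -0.085 and 0.085 m and z of cap1 in the frame of tray between -0.006 and 0.006 m and angle between each of cap1, cap2, cap3, cap4's own z axis and vertical below 0.15 rad and x of cap2 in the frame of tray between -0.045 and 0.045 m and y of cap2 in the frame of tray between -0.085 and 0.085 m and z of cap2 in the frame of tray between -0.006 and 0.006 m and x of cap3 in the frame of tray between -0.045 and 0.045 m and y of cap3 in the frame of tray between -0.085 and 0.085 m and z of cap3 in the frame of tray between -0.006 and 0.006 m and x of cap4 in the frame of tray between -0.045 and 0.045 m and y of cap4 in the frame of tray between -0.085 and 0.085 m and z of cap4 in the frame of tray between -0.006 and 0.006 m), for 0.3 s.
2. the bar is held clear of the bench, level within 7 degrees, gripped within about 18 mm of its balance point (height (world z) of each of barA, barB, barC above 0.06 m and angle between barA's own x axis and vertical between 1.451 and 1.691 rad and x of the grasp point in the frame of barA between 0.007 and 0.043 m and distance between the grasp point and barA below 0.11 m and contact force between the fingers and barA above 3 N and contact force between each of barA, barB, barC and tester below 0.2 N and angle between barB's own x axis and vertical between 1.451 and 1.691 rad and x of the grasp point in the frame of barB between 0.03 and 0.066 m and distance between the grasp point and barB below 0.11 m and contact force between the fingers and barB above 3 N and angle between barC's own x axis and vertical between 1.451 and 1.691 rad and x of the grasp point in the frame of barC between 0.054 and 0.09 m and distance between the grasp point and barC below 0.11 m and contact force between the fingers and barC above 3 N), for 0.5 s.
3. the bar lies fully down in both forks, red head on the yellow side, let go (z of barA in the frame of cradle between -0.006 and 0.006 m and x of barA in the frame of cradle between -0.01 and 0.01 m and y of each of barA_end, barB_end, barC_end in the frame of cradle above 0.125 m and angle between the x axis of each of barA, barB, barC and the y axis of tester, either way round below 0.08 rad and z of barB in the frame of cradle between -0.006 and 0.006 m and x of barB in the frame of cradle between -0.01 and 0.01 m and z of barC in the frame of cradle between -0.006 and 0.006 m and x of barC in the frame of cradle between -0.01 and 0.01 m and contact force between the fingers and barA below 0.2 N and contact force between the fingers and barB below 0.2 N and contact force between the fingers and barC below 0.2 N), for 0.3 s.
4. the start button is fully down (value of joint start above 0.005 m), for 0.05 s.
5. the start button is released (value of joint start below 0.001 m), for 0.1 s.
6. the bar lies on the bench again, let go (height (world z) of each of barA, barB, barC below 0.028 m and height (world z) of each of barA_end, barB_end, barC_end below 0.03 m and contact force between each of barA, barB, barC and tester below 0.2 N and contact force between the fingers and barA below 0.2 N and linear speed of each of barA, barB, barC below 0.02 m/s and contact force between the fingers and barB below 0.2 N and contact force between the fingers and barC below 0.2 N), for 0.3 s.
At the end, for the whole second after the job is handed in: Every white cap present stands upright (within 9 degrees) on the floor of the blue tray; the bar lies on the bench on its head and foot, off the tester; the start button has sprung back; the orange cap is within 30 mm of where it started; all let go and at rest (all of step 6 and x of cap1 in the frame of passed_in between -0.046 and 0.046 m and y of cap1 in the frame of passed_in between -0.086 and 0.086 m and z of cap1 in the frame of passed_in between -0.006 and 0.006 m and angle between each of cap1, cap2, cap3, cap4's own z axis and vertical below 0.15 rad and linear speed of each of cap1, cap2, cap3, cap4 below 0.02 m/s and x of cap2 in the frame of passed_in between -0.046 and 0.046 m and y of cap2 in the frame of passed_in between -0.086 and 0.086 m and z of cap2 in the frame of passed_in between -0.006 and 0.006 m and x of cap3 in the frame of passed_in between -0.046 and 0.046 m and y of cap3 in the frame of passed_in between -0.086 and 0.086 m and z of cap3 in the frame of passed_in between -0.006 and 0.006 m and x of cap4 in the frame of passed_in between -0.046 and 0.046 m and y of cap4 in the frame of passed_in between -0.086 and 0.086 m and z of cap4 in the frame of passed_in between -0.006 and 0.006 m and value of joint start below 0.001 m and distance of master from where it was at the start of the episode below 0.03 m); the robot touches nothing.
It fails at once if the start button is pressed while the bar does not lie in both forks (value of joint start above 0.003 m and not ((z of barA in the frame of cradle between -0.006 and 0.006 m and x of barA in the frame of cradle between -0.01 and 0.01 m and y of barA_end in the frame of cradle above 0.125 m and angle between the x axis of barA and the y axis of tester, either way round below 0.08 rad) and (z of barB in the frame of cradle between -0.006 and 0.006 m and x of barB in the frame of cradle between -0.01 and 0.01 m and y of barB_end in the frame of cradle above 0.125 m and angle between the x axis of barB and the y axis of tester, either way round below 0.08 rad) and (z of barC in the frame of cradle between -0.006 and 0.006 m and x of barC in the frame of cradle between -0.01 and 0.01 m and y of barC_end in the frame of cradle above 0.125 m and angle between the x axis of barC and the y axis of tester, either way round below 0.08 rad))).
Of barA, barB, barC only 1 to 1 are there at a start; the rules pass over those that are not, and their reading is None.
Of cap1, cap2, cap3, cap4 only 2 to 4 are there at a start; the rules pass over those that are not, and their reading is None.
At some moment in a run one of cap1, cap2, cap3, cap4 may be knocked a few centimetres aside while the robot is not near it.
Once in a run the grip may slacken for a moment while it holds something.
It also fails if it takes over 210 s, if anything falls off the work surface, if the arm or the gripper's body presses on something with over 40 N, if the wrist force passes 120 N, or if a joint passes its speed limit or range.

## Working session

There is one attempt and no reset: what is moved stays moved. The work goes in short steps, Python scripts to look and compute and a shell command to move; the robot and the scene stay as the last step left them, time stands still between calls to the robot, and variables do not carry over. Pictures are saved under pics/ and viewed, at most 14 in all, crops included, and the job is handed in when it is done.

```bash
ls; mkdir -p pics; cat > h.py <<'E'
import numpy as np, cv2
from bench import r
from scipy.spatial.transform import Rotation as R
def snap(n,f=None):
    c=r.camera(n); c['img']=np.array(c['img'])
    if f: cv2.imwrite('pics/'+f,c['img'][:,:,::-1])
    return c
def ray(c,u,v):
    P=np.array(c['pose']); x=(u-c['cx'])/c['fx']; y=(v-c['cy'])/c['fy']
    return P[:3,3],P[:3,:3]@np.array([x,y,1.])
def onz(c,u,v,z):
    o,d=ray(c,u,v); return o+d*(z-o[2])/d[2]
def proj(c,p):
    P=np.array(c['pose']); q=P[:3,:3].T@(np.array(p)-P[:3,3]); return c['fx']*q[0]/q[2]+c['cx'],c['fy']*q[1]/q[2]+c['cy']
def tool(d):  # world shift -> tool axes
    s=r.read_state(); return R.from_quat(s['eef_rot']).inv().apply(d)
E
python3 - <<'E'
from h import *
for n in('top','side'):
    c=snap(n,n+'1.png'); print(n,c['fx'],c['cx'],c['cy'],np.round(c['pose'],3).tolist())
s=r.read_state();print(s)
print(R.from_quat(s['eef_rot']).as_matrix().round(3))
E
```

```text
bench.py
jog.py
pics
top 500.4280291354316 316.13152747679345 202.75079260561768 [[0.117, -0.971, 0.207, 0.267], [-0.993, -0.115, 0.02, 0.017], [0.004, -0.208, -0.978, 1.412], [0.0, 0.0, 0.0, 1.0]]
side 385.074894565968 319.0122870240072 205.61777027046924 [[-0.788, -0.471, 0.396, 0.151], [-0.616, 0.611, -0.497, 0.515], [-0.008, -0.636, -0.772, 0.844], [0.0, 0.0, 0.0, 1.0]]
{'time': 0.1, 'joint_positions': array([ 1.11942315,  0.33281787, -0.06469717,  1.46081355,  0.02161731,
        1.34991215, -0.08849503]), 'joint_vel': array([ 0.00090252, -0.00118102, -0.00054021, -0.00054983,  0.00135564,
        0.00077052,  0.00011803]), 'joint_torque': array([ 2.03945565e-03, -6.24544430e+01,  2.51031120e-02, -3.90719569e+01,
       -6.14080369e-02,  3.65655811e-02,  7.34687524e-05]), 'ee_pos': array([ 0.25971273, -0.56815002,  0.24384865]), 'eef_rot': array([ 9.77104293e-01,  2.12759977e-01, -1.69026014e-04, -6.04270417e-04]), 'ft_force': array([ 0.50111633, -0.32820607,  0.05741602]), 'torque': array([ 0.0018758 , -0.00733633,  0.01341158]), 'grip_force': 0.0, 'width': 0.08694778144919421}
[[ 0.909  0.416 -0.001]
 [ 0.416 -0.909  0.001]
 [-0.    -0.001 -1.   ]]
```

View pics/top1.png

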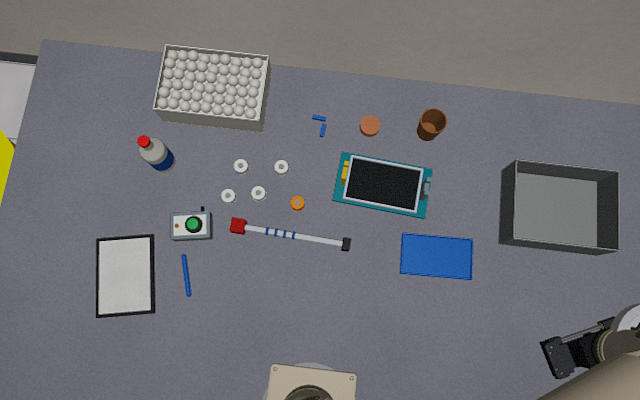

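View pics/side1.png

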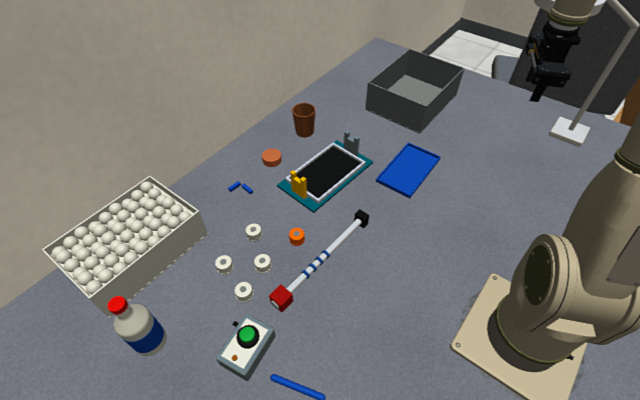

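The top view shows four white caps at about (240,166), (281,167), (228,196) and (258,193), and the orange cap at (297,203). The tester is at (383,185) with its yellow fork on the left. The bar runs from its head at (237,226) to its foot at (346,244), the blue tray is at (437,257) and the green button at (193,225). The side view agrees.

```bash
cat >> h.py <<'E'
def blobs(m,amin=20):
    n,l,st,ce=cv2.connectedComponentsWithStats(m.astype(np.uint8)); return [(ce[i],st[i][4],l==i) for i in range(1,n) if st[i][4]>=amin]
def hsv(c): return cv2.cvtColor(c['img'],cv2.COLOR_RGB2HSV)
def rect(mask,c,z):
    ys,xs=np.nonzero(mask); P=np.array([onz(c,u,v,z)[:2] for u,v in zip(xs,ys)],np.float32)
    return cv2.minAreaRect(P)
def caps(c,z,roi):
    H=hsv(c); x0,y0,x1,y1=roi; m=np.zeros(H.shape[:2],bool)
    m[y0:y1,x0:x1]=((H[...,1]<50)&(H[...,2]>165))[y0:y1,x0:x1]
    out=[]
    for ce,a,mm in blobs(m,30):
        ys,xs=np.nonzero(mm); P=np.array([onz(c,u,v,z)[:2] for u,v in zip(xs,ys)],np.float32)
        (x,y),rad=cv2.minEnclosingCircle(P); out.append((round(x,4),round(y,4),round(rad,4),a))
    return out
E
python3 - <<'E'
from h import *
t=snap('top');s=snap('side')
print('caps top',*caps(t,.03,(205,150,325,215)),sep='\n'); print('caps side',*caps(s,.03,(205,215,320,302)),sep='\n')
for n,c in(('top',t),('side',s)):
    H=hsv(c);h,S,V=H[...,0],H[...,1],H[...,2]
    def show(nm,m,z,amin=25):
        for ce,a,mm in blobs(m,amin):
            q=rect(mm,c,z); print(n,nm,ce.round(),a,np.round(q[0],4),np.round(q[1],4),round(q[2],2))
    show('red',((h<6)|(h>174))&(S>170)&(V>80),.04)
    show('orange',(h>=7)&(h<16)&(S>180)&(V>150),.03)
    show('yellow',(h>19)&(h<32)&(S>150)&(V>90),.085)
    show('green',(h>50)&(h<80)&(S>130)&(V>80),.063)
    show('teal',(h>84)&(h<100)&(S>120),.01,60)
    show('blue',(h>=102)&(h<125)&(S>150),.014,12)
    show('blue_ring?',(h>=102)&(h<125)&(S>150),.031,12)
E
```

```text
caps top
(0.6436, 0.2741, 0.0191, np.int32(115))
(0.6549, 0.1587, 0.019, np.int32(115))
(0.571, 0.214, 0.0192, np.int32(119))
(0.5523, 0.297, 0.0191, np.int32(117))
caps side
(0.6567, 0.1593, 0.0198, np.int32(126))
(0.6455, 0.2754, 0.02, np.int32(154))
(0.5728, 0.2135, 0.0196, np.int32(149))
(0.4636, 0.1374, 0.0075, np.int32(30))
(0.4648, 0.1625, 0.0078, np.int32(32))
(0.4699, 0.2071, 0.0279, np.int32(129))
(0.5543, 0.298, 0.02, np.int32(178))
top red [143. 141.] 115 [0.6794 0.5594] [0.037  0.0301] 52.49
top red [237. 225.] 196 [0.4689 0.2554] [0.0389 0.04  ] 87.25
top yellow [  4. 160.] 568 [0.5528 0.9015] [0.2099 0.0356] 14.19
top yellow [344. 172.] 88 [ 0.6417 -0.022 ] [0.0102 0.0676] 85.11
top green [192. 223.] 110 [0.4562 0.3741] [0.0299 0.0303] 53.6
top teal [378. 190.] 924 [ 0.6406 -0.1371] [0.2679 0.1503] 85.19
top blue [319. 118.] 51 [0.8199 0.0686] [0.0367 0.0123] 84.83
top blue [322. 130.] 49 [0.7832 0.0531] [0.0106 0.0396] 84.73
top blue [165. 162.] 184 [0.6343 0.4976] [0.0413 0.0682] 58.81
top blue [266. 231.] 12 [0.4658 0.1755] [0.0171 0.0028] 7.89
top blue [275. 232.] 
[... 1668 characters left out ...]
0.0587] 86.07
side blue [297. 387.] 408 [0.3209 0.3802] [0.1173 0.0135] 17.15
side blue_ring? [408. 169.] 1890 [ 0.4473 -0.2842] [0.1141 0.2042] 1.56
side blue_ring? [234. 186.] 58 [0.8063 0.0817] [0.0375 0.0166] 83.88
side blue_ring? [247. 188.] 51 [0.77  0.066] [0.0129 0.0419] 78.81
side blue_ring? [326. 253.] 15 [0.4605 0.1013] [0.0038 0.0197] 77.93
side blue_ring? [319. 260.] 18 [0.4616 0.1269] [0.0056 0.0194] 78.7
side blue_ring? [313. 266.] 19 [0.4628 0.1519] [0.0073 0.019 ] 79.46
side blue_ring? [306. 273.] 19 [0.4641 0.1763] [0.0065 0.0198] 74.13
side blue_ring? [149. 339.] 525 [0.6323 0.5047] [0.0687 0.0575] 86.07
side blue_ring? [297. 387.] 408 [0.3174 0.3829] [0.1149 0.0132] 17.15
```

```bash
cat >> h.py <<'E'
T0=np.array([.641,-.1362]); ty=np.array([np.cos(np.radians(85.2)),np.sin(np.radians(85.2))]); tx=np.array([ty[1],-ty[0]])
B0=np.array([.453,-.303]); by=np.array([np.cos(np.radians(91.6)),np.sin(np.radians(91.6))]); bx=np.array([by[1],-by[0]])
def tray(x,y): return T0+tx*x+ty*y
def blue(x,y): return B0+bx*x+by*y
def need(xy,gz,yaw=85.2):
    s=r.read_state(); M=R.from_quat(s['eef_rot']).as_matrix()
    d=M.T@(np.array([xy[0],xy[1],gz])-s['ee_pos']-M[:,2]*.003)
    y=np.degrees(np.arctan2(M[1,0],M[0,0])); t=(yaw-y+180)%360-180
    print('d',d.round(4),'turn',round(-np.radians(t),3),'tcp',s['ee_pos'].round(4),'w',round(s['width'],4),'t',round(s['time'],2),'tilt',round(np.degrees(np.arccos(-M[2,2])),2))
E
python3 -c "
from h import *
need((.6558,.159),.12)"
echo '[[[0.035, -0.025, 0], -0.12, 0.087], [[0.07, -0.05, 0], -0.24, 0.087], [[0.105, -0.08, 0], -0.36, 0.087], [[0.14, -0.105, 0], -0.48, 0.087], [[0.175, -0.13, 0], -0.6, 0.087], [[0.21, -0.155, 0], -0.72, 0.087], [[0.245, -0.18, 0], -0.84, 0.087], [[0.28, -0.21, 0], -0.96, 0.087], [[0.315, -0.235, 0], -1.058, 0.087], [[0.35, -0.26, 0], -1.058, 0.087], [[0.35, -0.26, 0], -1.058, 0.087]]' | python3 jog.py
python3 -c "
from h import *
print(r.read_state()['joint_positions'].round(2))
need((.6558,.159),.12)"
```

```text
time: 1.3
ee_pos: [0.4726, -0.1804, 0.2448]
eef_rot: [0.733, 0.68, 0.001, -0.0]
ft_force: [0.3, -1.3, -0.2]
width: 0.0868
grip_force: 0.0
[ 0.73  0.1  -0.48  1.75  0.05  1.3   0.16]
d [0.352  0.157  0.1227] turn 0.008 tcp [ 0.4726 -0.1804  0.2448] w 0.0868 t 1.3 tilt 0.13
```

```bash
echo '[[[0.04, 0.018, 0.01], 0, 0.065], [[0.08, 0.035, 0.02], 0, 0.065], [[0.12, 0.053, 0.03], 0, 0.065], [[0.16, 0.07, 0.05], 0, 0.065], [[0.2, 0.088, 0.065], 0, 0.065], [[0.24, 0.106, 0.08], 0, 0.065], [[0.28, 0.124, 0.1], 0, 0.065], [[0.315, 0.14, 0.115], 0.008, 0.065], [[0.34, 0.152, 0.12], 0.008, 0.065], [[0.352, 0.157, 0.123], 0.008, 0.065], [[0.352, 0.157, 0.123], 0.008, 0.065], [[0.352, 0.157, 0.123], 0.008, 0.065]]' | python3 jog.py
python3 -c "
from h import *
need((.6558,.159),.025)
t=snap('top','t2.png'); print(caps(t,.03,(205,150,325,215)))
s=snap('side');print(caps(s,.03,(205,215,320,302)))
c=snap('wrist','w2.png')"
```

```text
time: 2.5
ee_pos: [0.6561, 0.1495, 0.1217]
eef_rot: [0.739, 0.673, -0.0, 0.0]
ft_force: [0.0, -0.1, 0.4]
width: 0.0648
grip_force: 0.0
d [ 0.0095 -0.0012  0.0937] turn -0.009 tcp [0.6561 0.1495 0.1217] w 0.0648 t 2.5 tilt 0.06
[(0.6436, 0.2741, 0.0191, np.int32(116)), (0.571, 0.214, 0.0192, np.int32(117)), (0.5523, 0.297, 0.0191, np.int32(116))]
[(0.6565, 0.1595, 0.0205, np.int32(137)), (0.6462, 0.275, 0.0203, np.int32(165)), (0.5728, 0.2137, 0.0201, np.int32(162)), (0.4636, 0.1374, 0.0075, np.int32(30)), (0.4634, 0.1632, 0.0087, np.int32(33)), (0.4699, 0.2071, 0.0279, np.int32(138)), (0.5547, 0.2976, 0.0202, np.int32(186))]
```

View pics/w2.png

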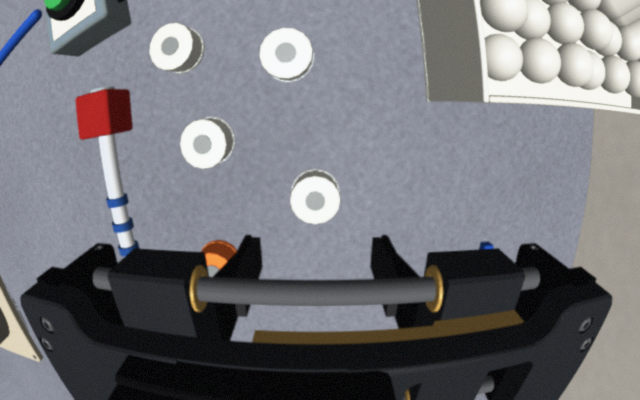

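The wrist view shows cap B at (315,200), centred between the jaws. I'll descend and grip it.

```bash
echo '[[[0.005, -0.001, 0.03], -0.009, 0.065], [[0.0095, -0.001, 0.06], -0.009, 0.065], [[0.0095, -0.001, 0.085], -0.009, 0.065], [[0.0095, -0.001, 0.0937], -0.009, 0.065], [[0.0095, -0.001, 0.0937], -0.009, 0.065], [[0.0095, -0.001, 0.0937], -0.009, 0.035], [[0.0095, -0.001, 0.0937], -0.009, 0.035], [[0.0095, -0.001, 0.0937], -0.009, 0.035], [[0.0095, -0.001, 0.0937], -0.009, 0.035]]' | python3 jog.py 15
python3 -c "
from h import *
need(tray(0,-.069),.12)
"
```

```text
time: 3.55
ee_pos: [0.6564, 0.1607, 0.0287]
eef_rot: [0.736, 0.677, 0.0, 0.0]
ft_force: [1.7, 0.9, 0.2]
width: 0.041
grip_force: 0.0
d [-0.3662  0.0094 -0.0944] turn 0.001 tcp [0.6564 0.1607 0.0287] w 0.041 t 3.55 tilt 0.07
```

```bash
echo '[[[0, 0, 0], 0, 0.035], [[0, 0, 0], 0, 0.035], [[0, 0, -0.03], 0, 0.035], [[-0.01, 0, -0.07], 0, 0.035], [[-0.05, 0, -0.0944], 0, 0.035], [[-0.1, 0.003, -0.0944], 0, 0.035], [[-0.15, 0.005, -0.0944], 0, 0.035], [[-0.2, 0.007, -0.0944], 0, 0.035], [[-0.25, 0.009, -0.0944], 0, 0.035], [[-0.3, 0.009, -0.0944], 0, 0.035], [[-0.34, 0.009, -0.0944], 0, 0.035], [[-0.366, 0.0094, -0.0944], 0, 0.035]]' | python3 jog.py 15
python3 -c "
from h import *
need(tray(0,-.069),.041)
"
```

```text
time: 4.75
ee_pos: [0.6338, -0.2094, 0.1219]
eef_rot: [0.737, 0.676, -0.001, 0.0]
ft_force: [-0.6, 0.7, -0.5]
width: 0.0392
grip_force: 15.0
d [0.0047 0.0011 0.0778] turn -0.003 tcp [ 0.6338 -0.2094  0.1219] w 0.0392 t 4.75 tilt 0.1
```

```bash
echo '[[[0, 0.001, 0.03], 0, 0.035], [[0.003, 0.001, 0.06], 0, 0.035], [[0.003, 0.001, 0.0775], 0, 0.035], [[0.003, 0.001, 0.0775], 0, 0.035], [[0.003, 0.001, 0.0775], 0, 0.035], [[0.003, 0.001, 0.0775], 0, 0.06], [[0.003, 0.001, 0.0775], 0, 0.06], [[0.003, 0.001, 0.0775], 0, 0.06], [[0.003, 0.001, 0.03], 0, 0.06], [[0.003, 0.001, 0], 0, 0.065], [[0.04, -0.02, 0], 0, 0.065], [[0.08, -0.04, 0], 0, 0.065]]' | python3 jog.py
python3 -c "
from h import *
t=snap('top'); print(caps(t,.03,(205,150,325,215)))
s=snap('side');print(caps(s,.03,(205,215,320,302)))
need((.572,.2138),.1)
"
```

```text
time: 5.95
ee_pos: [0.602, -0.1224, 0.1237]
eef_rot: [0.737, 0.676, 0.001, 0.001]
ft_force: [1.6, 1.6, 0.2]
width: 0.0648
grip_force: 0.0
[(0.6436, 0.2741, 0.0191, np.int32(114)), (0.571, 0.214, 0.0192, np.int32(116)), (0.5523, 0.297, 0.0191, np.int32(115))]
[(0.6455, 0.2754, 0.02, np.int32(155)), (0.5728, 0.2137, 0.0201, np.int32(156)), (0.4636, 0.1374, 0.0075, np.int32(30)), (0.4648, 0.1625, 0.0078, np.int32(32)), (0.4699, 0.2071, 0.0279, np.int32(131)), (0.5544, 0.2981, 0.0201, np.int32(180))]
d [ 0.3253 -0.0533  0.0211] turn 0.009 tcp [ 0.6007 -0.1146  0.1234] w 0.0649 t 6.05 tilt 0.13
```

```bash
echo '[[[0.045, -0.008, 0], 0, 0.065], [[0.09, -0.016, 0], 0, 0.065], [[0.135, -0.024, 0], 0, 0.065], [[0.18, -0.032, 0], 0, 0.065], [[0.225, -0.04, 0], 0, 0.065], [[0.27, -0.048, 0.01], 0, 0.065], [[0.3, -0.053, 0.02], 0, 0.065], [[0.318, -0.053, 0.02], 0, 0.065], [[0.318, -0.053, 0.02], 0, 0.065], [[0.318, -0.053, 0.02], 0, 0.065]]' | python3 jog.py
python3 -c "
from h import *
s=snap('side');print(caps(s,.03,(205,215,320,302)))
need((.572,.2138),.025)
"
```

```text
time: 7.05
ee_pos: [0.5755, 0.1992, 0.1025]
eef_rot: [0.736, 0.677, 0.0, 0.0]
ft_force: [0.2, -1.3, -0.6]
width: 0.065
grip_force: 0.0
[(0.646, 0.2753, 0.0203, np.int32(160)), (0.5728, 0.2137, 0.0201, np.int32(160)), (0.4636, 0.1374, 0.0075, np.int32(30)), (0.4648, 0.1625, 0.0078, np.int32(32)), (0.4699, 0.2071, 0.0279, np.int32(135)), (0.5545, 0.2979, 0.0201, np.int32(182))]
d [ 0.0152 -0.0051  0.0744] turn -0.0 tcp [0.5757 0.1983 0.1024] w 0.0646 t 7.1 tilt 0.05
```

```bash
echo '[[[0.01, -0.004, 0.02], 0, 0.065], [[0.015, -0.004, 0.05], 0, 0.065], [[0.015, -0.004, 0.074], 0, 0.065], [[0.015, -0.004, 0.074], 0, 0.065], [[0.015, -0.004, 0.074], 0, 0.065], [[0.015, -0.004, 0.074], 0, 0.035], [[0.015, -0.004, 0.074], 0, 0.035], [[0.015, -0.004, 0.074], 0, 0.035], [[0.015, -0.004, 0.074], 0, 0.035], [[0.015, -0.004, 0.074], 0, 0.035], [[0.015, -0.004, 0.074], 0, 0.035]]' | python3 jog.py 15
python3 -c "
from h import *
need(tray(0,-.023),.12)
"
```

```text
time: 8.2
ee_pos: [0.5728, 0.2148, 0.0287]
eef_rot: [0.736, 0.677, 0.0, 0.0]
ft_force: [-0.5, -0.6, 5.2]
width: 0.0399
grip_force: 15.0
d [-0.3672  0.0971 -0.0942] turn 0.001 tcp [0.5728 0.2148 0.0287] w 0.0399 t 8.2 tilt 0.04
```

```bash
echo '[[[0, 0, -0.04], 0, 0.035], [[-0.01, 0.005, -0.08], 0, 0.035], [[-0.05, 0.015, -0.0942], 0, 0.035], [[-0.095, 0.03, -0.0942], 0, 0.035], [[-0.14, 0.045, -0.0942], 0, 0.035], [[-0.185, 0.06, -0.0942], 0, 0.035], [[-0.23, 0.075, -0.0942], 0, 0.035], [[-0.275, 0.09, -0.0942], 0, 0.035], [[-0.32, 0.097, -0.0942], 0, 0.035], [[-0.35, 0.097, -0.0942], 0, 0.035], [[-0.367, 0.097, -0.0942], 0, 0.035], [[-0.367, 0.097, -0.0942], 0, 0.035]]' | python3 jog.py 15
python3 -c "
from h import *
need(tray(0,-.023),.041)
"
```

```text
time: 9.4
ee_pos: [0.6382, -0.1617, 0.122]
eef_rot: [0.737, 0.676, -0.001, 0.0]
ft_force: [1.1, 0.1, 0.4]
width: 0.0398
grip_force: 15.0
d [0.0027 0.0007 0.078 ] turn -0.003 tcp [ 0.6382 -0.1617  0.122 ] w 0.0398 t 9.4 tilt 0.06
```

```bash
echo '[[[0.002, 0.001, 0.03], 0, 0.035], [[0.002, 0.001, 0.06], 0, 0.035], [[0.002, 0.001, 0.0775], 0, 0.035], [[0.002, 0.001, 0.0775], 0, 0.035], [[0.002, 0.001, 0.0775], 0, 0.06], [[0.002, 0.001, 0.0775], 0, 0.06], [[0.002, 0.001, 0.0775], 0, 0.06], [[0.002, 0.001, 0.03], 0, 0.06], [[0.002, 0.001, 0.01], 0, 0.065], [[0.04, -0.005, 0.01], 0, 0.065], [[0.07, -0.01, 0.01], 0, 0.065], [[0.07, -0.01, 0.01], 0, 0.065]]' | python3 jog.py
python3 -c "
from h import *
s=snap('side');print(caps(s,.03,(205,215,320,302)))
need((.6455,.2748),.1)
"
```

```text
time: 10.6
ee_pos: [0.6348, -0.0823, 0.1139]
eef_rot: [0.734, 0.68, 0.001, -0.0]
ft_force: [-0.4, 1.0, 0.1]
width: 0.0647
grip_force: 0.0
[(0.6455, 0.2754, 0.02, np.int32(155)), (0.4636, 0.1374, 0.0075, np.int32(30)), (0.4648, 0.1625, 0.0078, np.int32(32)), (0.4699, 0.2071, 0.0279, np.int32(131)), (0.5544, 0.2981, 0.0201, np.int32(180))]
d [ 0.36   -0.0179  0.0108] turn 0.005 tcp [ 0.6349 -0.0855  0.1136] w 0.0646 t 10.65 tilt 0.09
```

```bash
echo '[[[0.045, -0.002, 0], 0, 0.065], [[0.09, -0.004, 0], 0, 0.065], [[0.135, -0.006, 0], 0, 0.065], [[0.18, -0.008, 0], 0, 0.065], [[0.225, -0.01, 0], 0, 0.065], [[0.27, -0.012, 0], 0, 0.065], [[0.315, -0.014, 0], 0, 0.065], [[0.345, -0.016, 0], 0.005, 0.065], [[0.36, -0.018, 0.01], 0.005, 0.065], [[0.36, -0.018, 0.01], 0.005, 0.065], [[0.36, -0.018, 0.01], 0.005, 0.065]]' | python3 jog.py
python3 -c "
from h import *
s=snap('side');print(caps(s,.03,(205,215,320,302)))
need((.6450,.2751),.025)
"
```

```text
time: 11.75
ee_pos: [0.6471, 0.2693, 0.1016]
eef_rot: [0.738, 0.675, -0.001, 0.001]
ft_force: [-0.1, -0.6, 0.2]
width: 0.0649
grip_force: 0.0
[(0.646, 0.2753, 0.0203, np.int32(103)), (0.4625, 0.1389, 0.0081, np.int32(31)), (0.4649, 0.163, 0.0097, np.int32(35)), (0.4699, 0.2071, 0.0279, np.int32(138)), (0.5547, 0.2977, 0.0202, np.int32(186))]
d [ 0.0062 -0.0031  0.0741] turn -0.007 tcp [0.6475 0.2688 0.1021] w 0.0652 t 11.8 tilt 0.11
```

```bash
echo '[[[0.006, -0.003, 0.03], -0.005, 0.065], [[0.006, -0.003, 0.06], -0.005, 0.065], [[0.006, -0.003, 0.074], -0.005, 0.065], [[0.006, -0.003, 0.074], -0.005, 0.065], [[0.006, -0.003, 0.074], -0.005, 0.035], [[0.006, -0.003, 0.074], -0.005, 0.035], [[0.006, -0.003, 0.074], -0.005, 0.035], [[0.006, -0.003, 0.074], -0.005, 0.035], [[0.006, -0.003, 0.074], -0.005, 0.035], [[0.006, -0.003, 0.074], -0.005, 0.035]]' | python3 jog.py 15
python3 -c "
from h import *
need(tray(0,.023),.12)
"
```

```text
time: 12.8
ee_pos: [0.6445, 0.2783, 0.0293]
eef_rot: [0.736, 0.677, 0.001, 0.0]
ft_force: [-0.1, -0.4, 5.8]
width: 0.0397
grip_force: 15.0
d [-0.3903  0.031  -0.0938] turn 0.001 tcp [0.6445 0.2783 0.0293] w 0.0397 t 12.8 tilt 0.07
```

```bash
echo '[[[0, 0, -0.04], 0, 0.035], [[-0.01, 0.001, -0.08], 0, 0.035], [[-0.05, 0.004, -0.0938], 0, 0.035], [[-0.095, 0.008, -0.0938], 0, 0.035], [[-0.14, 0.012, -0.0938], 0, 0.035], [[-0.185, 0.016, -0.0938], 0, 0.035], [[-0.23, 0.02, -0.0938], 0, 0.035], [[-0.275, 0.024, -0.0938], 0, 0.035], [[-0.32, 0.028, -0.0938], 0, 0.035], [[-0.365, 0.031, -0.0938], 0, 0.035], [[-0.387, 0.031, -0.0938], 0, 0.035], [[-0.387, 0.031, -0.0938], 0, 0.035]]' | python3 jog.py 15
python3 -c "
from h import *
need(tray(0,.025),.041)
"
```

```text
time: 14.0
ee_pos: [0.6421, -0.1157, 0.1217]
eef_rot: [0.738, 0.675, -0.001, 0.001]
ft_force: [0.1, 0.4, -2.1]
width: 0.0399
grip_force: 15.0
d [0.0047 0.0006 0.0777] turn -0.006 tcp [ 0.6421 -0.1157  0.1217] w 0.0399 t 14.0 tilt 0.14
```

```bash
echo '[[[0.004, 0.001, 0.03], 0, 0.035], [[0.004, 0.001, 0.06], 0, 0.035], [[0.004, 0.001, 0.077], 0, 0.035], [[0.004, 0.001, 0.077], 0, 0.035], [[0.004, 0.001, 0.077], 0, 0.06], [[0.004, 0.001, 0.077], 0, 0.06], [[0.004, 0.001, 0.077], 0, 0.06], [[0.004, 0.001, 0.03], 0, 0.06], [[0.004, 0.001, 0.01], 0, 0.065], [[0.04, -0.015, 0.01], 0, 0.065], [[0.08, -0.03, 0.01], 0, 0.065], [[0.08, -0.03, 0.01], 0, 0.065]]' | python3 jog.py
python3 -c "
from h import *
s=snap('side');print(caps(s,.03,(205,215,320,302)))
need((.5538,.2976),.1)
"
```

```text
time: 15.2
ee_pos: [0.6186, -0.0204, 0.1138]
eef_rot: [0.733, 0.68, 0.001, -0.001]
ft_force: [-0.2, 0.7, -0.1]
width: 0.0645
grip_force: 0.0
[(0.4636, 0.1374, 0.0075, np.int32(30)), (0.4648, 0.1625, 0.0078, np.int32(32)), (0.4699, 0.2071, 0.0279, np.int32(131)), (0.5544, 0.2981, 0.0201, np.int32(180))]
d [ 0.3157 -0.0903  0.0107] turn 0.006 tcp [ 0.6194 -0.0241  0.1135] w 0.0647 t 15.25 tilt 0.09
```

```bash
echo '[[[0.045, -0.013, 0], 0, 0.065], [[0.09, -0.026, 0], 0, 0.065], [[0.135, -0.039, 0], 0, 0.065], [[0.18, -0.052, 0], 0, 0.065], [[0.225, -0.065, 0], 0, 0.065], [[0.27, -0.078, 0], 0, 0.065], [[0.3, -0.09, 0.01], 0.005, 0.065], [[0.314, -0.09, 0.01], 0.005, 0.065], [[0.314, -0.09, 0.01], 0.005, 0.065], [[0.314, -0.09, 0.01], 0.005, 0.065]]' | python3 jog.py
python3 -c "
from h import *
s=snap('side');print(caps(s,.03,(205,215,320,302)))
need((.5538,.2976),.025)
"
```

```text
time: 16.25
ee_pos: [0.5573, 0.2906, 0.1024]
eef_rot: [0.738, 0.675, -0.0, 0.001]
ft_force: [0.6, -0.0, -0.7]
width: 0.0652
grip_force: 0.0
[(0.4636, 0.1374, 0.0075, np.int32(30)), (0.4648, 0.1625, 0.0078, np.int32(32)), (0.4699, 0.2071, 0.0279, np.int32(134)), (0.5549, 0.3045, 0.0177, np.int32(78))]
d [ 0.0073 -0.0044  0.0744] turn -0.007 tcp [0.5574 0.2901 0.1024] w 0.065 t 16.3 tilt 0.08
```

```bash
echo '[[[0.005, -0.003, 0.03], -0.005, 0.065], [[0.005, -0.003, 0.06], -0.005, 0.065], [[0.005, -0.003, 0.074], -0.005, 0.065], [[0.005, -0.003, 0.074], -0.005, 0.065], [[0.005, -0.003, 0.074], -0.005, 0.035], [[0.005, -0.003, 0.074], -0.005, 0.035], [[0.005, -0.003, 0.074], -0.005, 0.035], [[0.005, -0.003, 0.074], -0.005, 0.035], [[0.005, -0.003, 0.074], -0.005, 0.035], [[0.005, -0.003, 0.074], -0.005, 0.035]]' | python3 jog.py 15
python3 -c "
from h import *
need(tray(0,.069),.12)
"
```

```text
time: 17.3
ee_pos: [0.5538, 0.2979, 0.029]
eef_rot: [0.736, 0.677, 0.0, 0.0]
ft_force: [0.0, -1.0, 6.8]
width: 0.0395
grip_force: 15.0
d [-0.3563  0.123  -0.094 ] turn 0.001 tcp [0.5538 0.2979 0.029 ] w 0.0395 t 17.3 tilt 0.06
```

```bash
echo '[[[0, 0, -0.04], 0, 0.035], [[-0.01, 0.004, -0.08], 0, 0.035], [[-0.05, 0.017, -0.094], 0, 0.035], [[-0.09, 0.031, -0.094], 0, 0.035], [[-0.13, 0.045, -0.094], 0, 0.035], [[-0.17, 0.059, -0.094], 0, 0.035], [[-0.215, 0.075, -0.094], 0, 0.035], [[-0.26, 0.09, -0.094], 0, 0.035], [[-0.305, 0.107, -0.094], 0, 0.035], [[-0.34, 0.123, -0.094], 0, 0.035], [[-0.355, 0.123, -0.094], 0, 0.035], [[-0.355, 0.123, -0.094], 0, 0.035]]' | python3 jog.py 15
python3 -c "
from h import *
need(tray(0,.069),.041)
"
```

```text
time: 18.5
ee_pos: [0.6462, -0.0695, 0.1217]
eef_rot: [0.737, 0.676, -0.001, 0.0]
ft_force: [0.4, 0.1, -0.7]
width: 0.0395
grip_force: 15.0
d [0.0022 0.0004 0.0777] turn -0.004 tcp [ 0.6462 -0.0695  0.1217] w 0.0395 t 18.5 tilt 0.07
```

```bash
echo '[[[0.002, 0, 0.03], 0, 0.035], [[0.002, 0, 0.06], 0, 0.035], [[0.002, 0, 0.077], 0, 0.035], [[0.002, 0, 0.077], 0, 0.035], [[0.002, 0, 0.077], 0, 0.06], [[0.002, 0, 0.077], 0, 0.06], [[0.002, 0, 0.077], 0, 0.06], [[0.002, 0, 0.03], 0, 0.06], [[0.002, 0, 0.005], 0, 0.06], [[0.04, -0.025, 0.005], 0, 0.06], [[0.08, -0.05, 0.005], 0, 0.06], [[0.12, -0.08, 0.005], 0, 0.06]]' | python3 jog.py
echo '[[[0.02, -0.03, 0], 0, 0.06], [[0.03, -0.07, 0], 0, 0.06], [[0.04, -0.1, 0], 0, 0.06], [[0.04, -0.1, 0], 0, 0.06], [[0.04, -0.1, 0], 0, 0.06]]' | python3 jog.py
python3 - <<'E'
from h import *
t=snap('top'); s=snap('side','s3.png')
print(caps(t,.044,(335,150,435,218)),caps(s,.044,(280,125,370,210)))
for n,c in(('top',t),('side',s)):
    H=hsv(c);h,S,V=H[...,0],H[...,1],H[...,2]
    for nm,m,z in(('red',((h<6)|(h>174))&(S>170)&(V>80),.04),('blue',(h>=102)&(h<125)&(S>120),.031)):
        for ce,a,mm in blobs(m,8):
            q=rect(mm,c,z); 
            if a<400 and q[0][0]<.5 and q[0][1]<.3: print(n,nm,ce.round(),a,np.round(q[0],4),np.round(q[1],4),round(q[2],2))
cv2.imwrite('pics/s3c.png',cv2.resize(s['img'][100:330,180:460,::-1],None,fx=2.5,fy=2.5))
E
```

```text
time: 19.7
ee_pos: [0.5765, 0.0611, 0.1183]
eef_rot: [0.736, 0.677, 0.001, 0.001]
ft_force: [0.7, 1.0, 1.0]
width: 0.0601
grip_force: 0.0
time: 20.2
ee_pos: [0.4807, 0.1081, 0.1182]
eef_rot: [0.736, 0.677, 0.0, 0.001]
ft_force: [-0.0, 0.2, -0.6]
width: 0.06
grip_force: 0.0
[(0.6366, -0.1353, 0.121, np.int32(394)), (0.6452, -0.0635, 0.0191, np.int32(118)), (0.6421, -0.1089, 0.0192, np.int32(115)), (0.6381, -0.1571, 0.0193, np.int32(117)), (0.6346, -0.2042, 0.0192, np.int32(117))] [(0.6082, -0.1605, 0.0736, np.int32(157))]
top red [237. 225.] 196 [0.469  0.2556] [0.0388 0.0401] 86.0
side red [280. 295.] 278 [0.4693 0.2589] [0.0382 0.0431] 87.11
side blue [326. 253.] 23 [0.4609 0.1022] [0.0095 0.0213] 78.04
side blue [319. 259.] 21 [0.4622 0.1259] [0.0074 0.021 ] 78.7
side blue [312. 266.] 23 [0.4638 0.1517] [0.0073 0.0211] 79.46
side blue [306. 273.] 24 [0.4643 0.1771] [0.0071 0.0224] 80.2
```

View pics/s3c.png

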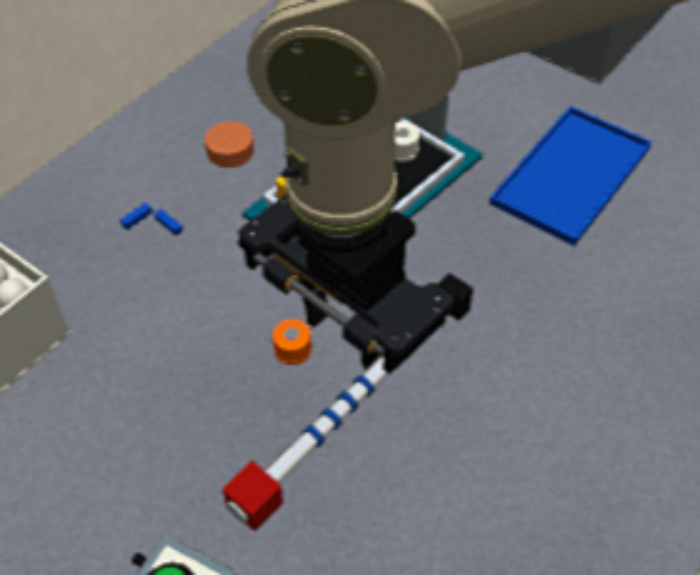

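The side view shows the bar free, with its four rings near the gripper, and the orange cap undisturbed. The top view puts four caps in the tray row, all within limits. I'll start with the ring at x=50.

```bash
python3 -c "
from h import *
need((.463,.1500),.06,87)"

```

```text
d [ 0.0407 -0.022   0.0548] turn -0.032 tcp [0.4814 0.1076 0.1178] w 0.0599 t 20.3 tilt 0.08
```

```bash
echo '[[[0.02, -0.01, 0.02], -0.032, 0.06], [[0.0407, -0.022, 0.05], -0.032, 0.06], [[0.0407, -0.022, 0.055], -0.032, 0.06], [[0.0407, -0.022, 0.055], -0.032, 0.06], [[0.0407, -0.022, 0.055], -0.032, 0.06]]' | python3 jog.py
python3 -c "
from h import *
need((.463,.1500),.023,87)
c=snap('wrist','w4.png');s=snap('side')
cv2.imwrite('pics/w4c.png',cv2.resize(c['img'][150:400,180:460,::-1],None,fx=2,fy=2))
"
```

```text
time: 20.8
ee_pos: [0.463, 0.1498, 0.0628]
eef_rot: [0.725, 0.688, 0.0, 0.0]
ft_force: [0.8, -0.1, 0.0]
width: 0.0602
grip_force: 0.0
d [ 0.0002 -0.0001  0.0368] turn -0.0 tcp [0.463  0.1498 0.0628] w 0.0602 t 20.8 tilt 0.04
```

View pics/w4c.png

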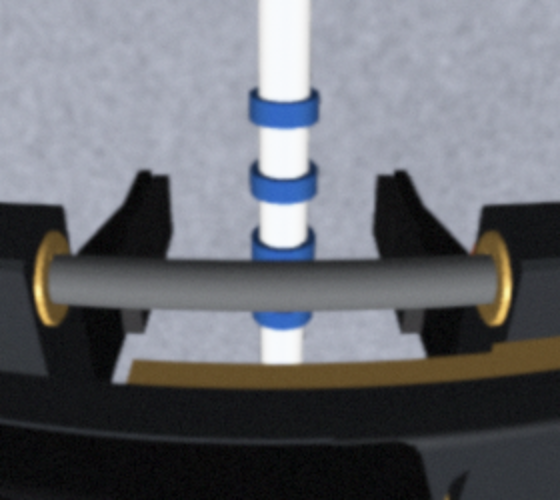

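The wrist view shows the rod between the open jaws at crop x≈285, with four rings at crop y≈108, 182, 245 and 315. The third from the head end is in the jaw zone. I'll descend and try a small lift.

```bash
echo '[[[0, 0, 0.02], 0, 0.06], [[0, 0, 0.037], 0, 0.06], [[0, 0, 0.037], 0, 0.06], [[0, 0, 0.037], 0, 0.015], [[0, 0, 0.037], 0, 0.015], [[0, 0, 0.037], 0, 0.015], [[0, 0, 0.037], 0, 0.015], [[0, 0, 0.037], 0, 0.015], [[0, 0, 0.037], 0, 0.015], [[0, 0, 0.037], 0, 0.015]]' | python3 jog.py 40
cat >> h.py <<'E'
def bar():
    s=snap('side'); st=r.read_state(); H=hsv(s);h,S,V=H[...,0],H[...,1],H[...,2]
    for ce,a,mm in blobs(((h<6)|(h>174))&(S>170)&(V>60),80): print('red',ce.round(1),a)
    m=(V<45); m[:200]=0;m[:,:330]=0;m[240:]=0;m[:,385:]=0
    for ce,a,mm in blobs(m,40): print('black',ce.round(1),a)
    print('F',np.round(st['ft_force'],2),'M',np.round(st['torque'],3),'w',st['width'],'g',st['grip_force'])
    return s
E
python3 -c "
from h import *
bar();need((.463,.15),.033,87)"
echo '[[[0, 0, -0.005], 0, 0.015], [[0, 0, -0.01], 0, 0.015], [[0, 0, -0.015], 0, 0.015], [[0, 0, -0.015], 0, 0.015], [[0, 0, -0.015], 0, 0.015], [[0, 0, -0.015], 0, 0.015]]' | python3 jog.py 40
python3 -c "
from h import *
s=bar();cv2.imwrite('pics/s5.png',cv2.resize(s['img'][180:330,200:440,::-1],None,fx=3,fy=3))"
```

```text
time: 21.9
ee_pos: [0.4629, 0.1504, 0.0257]
eef_rot: [0.725, 0.689, 0.001, 0.001]
ft_force: [5.1, -0.7, 0.9]
width: 0.0204
grip_force: 40.0
red [282.3 298. ] 346
red [117.  304.7] 271
black [363.2 218.4] 140
black [333.5 234.5] 82
F [ 4.66 -1.75  0.7 ] M [-0.191 -1.252  0.017] w 0.020501167234373202 g 40.00013709068298
d [-0.0004  0.0002 -0.0103] turn 0.001 tcp [0.4629 0.1504 0.0257] w 0.0205 t 21.95 tilt 0.1
time: 22.55
ee_pos: [0.4615, 0.1503, 0.0399]
eef_rot: [0.725, 0.689, -0.0, -0.0]
ft_force: [-0.7, -0.7, -9.1]
width: 0.0204
grip_force: 40.0
red [282.9 298. ] 350
red [117.  304.7] 272
black [364.1 210.3] 150
black [333.6 232.3] 110
F [-0.76 -0.53 -8.09] M [-0.162  0.062  0.03 ] w 0.02003306426569451 g 39.99843120574951
```

View pics/s5.png

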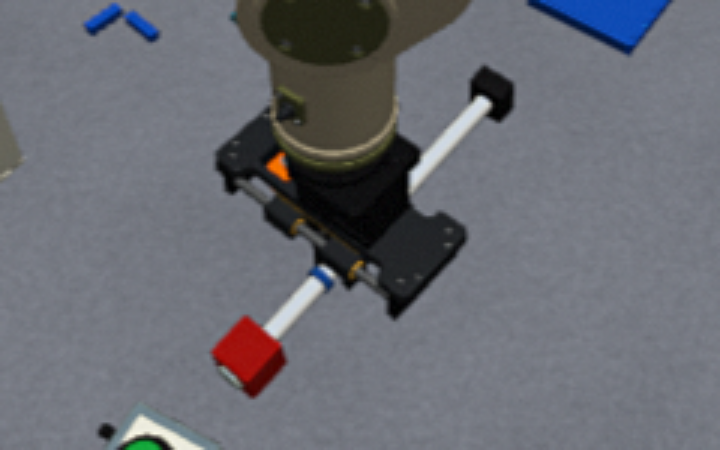

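The head stayed on the bench at red v=298 while the foot rose 8 px, so the bar is head-heavy. I'll lower it and shift to ring x=75.

```bash
echo '[[[0, 0, 0.005], 0, 0.015], [[0, 0, 0.01], 0, 0.015], [[0, 0, 0.015], 0, 0.015], [[0, 0, 0.015], 0, 0.015], [[0, 0, 0.015], 0, 0.06], [[0, 0, 0.015], 0, 0.06], [[0, 0, 0.015], 0, 0.06], [[0, 0, 0.015], 0, 0.06], [[0.012, 0, 0.015], 0, 0.06], [[0.025, 0, 0.015], 0, 0.06], [[0.025, 0, 0.015], 0, 0.06], [[0.025, 0, 0.015], 0, 0.06]]' | python3 jog.py 40
python3 -c "
from h import *
bar();need((.463,.15),.023,87)"
echo '[[[0, 0, 0], 0, 0.015], [[0, 0, 0], 0, 0.015], [[0, 0, 0], 0, 0.015], [[0, 0, 0], 0, 0.015], [[0, 0, 0], 0, 0.015], [[0, 0, 0], 0, 0.015], [[0, 0, -0.005], 0, 0.015], [[0, 0, -0.01], 0, 0.015], [[0, 0, -0.015], 0, 0.015], [[0, 0, -0.015], 0, 0.015], [[0, 0, -0.015], 0, 0.015], [[0, 0, -0.015], 0, 0.015]]' | python3 jog.py 40
python3 -c "
from h import *
s=bar();cv2.imwrite('pics/s6.png',cv2.resize(s['img'][180:330,200:440,::-1],None,fx=3,fy=3))"
```

```text
time: 23.8
ee_pos: [0.463, 0.1762, 0.0252]
eef_rot: [0.724, 0.689, 0.0, -0.0]
ft_force: [0.1, 0.7, 0.1]
width: 0.0592
grip_force: 0.0
red [282.9 298.1] 351
red [117.  304.7] 271
black [363.4 218.5] 140
F [ 0.03 -0.13 -0.61] M [-0.044 -0.003 -0.023] w 0.059747053555737804 g 0.0
d [-0.0256  0.0013 -0.0009] turn 0.002 tcp [0.463  0.1756 0.0251] w 0.0597 t 23.85 tilt 0.02
time: 25.05
ee_pos: [0.463, 0.1753, 0.04]
eef_rot: [0.725, 0.689, -0.0, -0.0]
ft_force: [0.2, 0.2, -9.1]
width: 0.0202
grip_force: 40.0
red [282.5 295.3] 361
red [117.  304.7] 271
black [364.  215.3] 147
F [-0.28 -0.11 -9.13] M [ 0.064 -0.067  0.03 ] w 0.02014434719141603 g 39.99798774719238
```

```bash
echo '[[[0, 0, -0.01], 0, 0.015], [[0, 0, -0.02], 0, 0.015], [[0, 0, -0.03], 0, 0.015], [[0, 0, -0.04], 0, 0.015], [[0, 0, -0.05], 0, 0.015], [[0, 0, -0.06], 0, 0.015], [[0, 0, -0.06], 0, 0.015], [[0, 0, -0.06], 0, 0.015], [[0, 0, -0.06], 0, 0.015], [[0, 0, -0.06], 0, 0.015]]' | python3 jog.py 40
python3 -c "
from h import *
s=bar();cv2.imwrite('pics/s6.png',cv2.resize(s['img'][150:330,200:440,::-1],None,fx=3,fy=3))
H=hsv(s);h,S,V=H[...,0],H[...,1],H[...,2]
b=np.array([.463,.1753])-.075*np.array([.0523,.9986])
for z in (.02,.095):
  print(z,proj(s,[*(b+.158*np.array([.0523,.9986])),z]),proj(s,[*(b-.149*np.array([.0523,.9986])),z]))
"
```

```text
time: 26.1
ee_pos: [0.4628, 0.1753, 0.0997]
eef_rot: [0.725, 0.689, -0.0, -0.0]
ft_force: [-0.4, 0.7, -8.9]
width: 0.02
grip_force: 40.0
red [280.3 282.7] 403
red [117.  304.7] 271
black [366.9 204.1] 94
F [ 0.62  0.3  -8.72] M [ 0.004 -0.073 -0.011] w 0.020170246968560852 g 39.998125433921814
0.02 (np.float64(282.370308564094), np.float64(299.69084274514086)) (np.float64(362.4874260492786), np.float64(219.54276201562385))
0.095 (np.float64(279.5473874751698), np.float64(284.1440463767586)) (np.float64(364.8314408519941), np.float64(201.57341419685955))
```

View pics/s6.png

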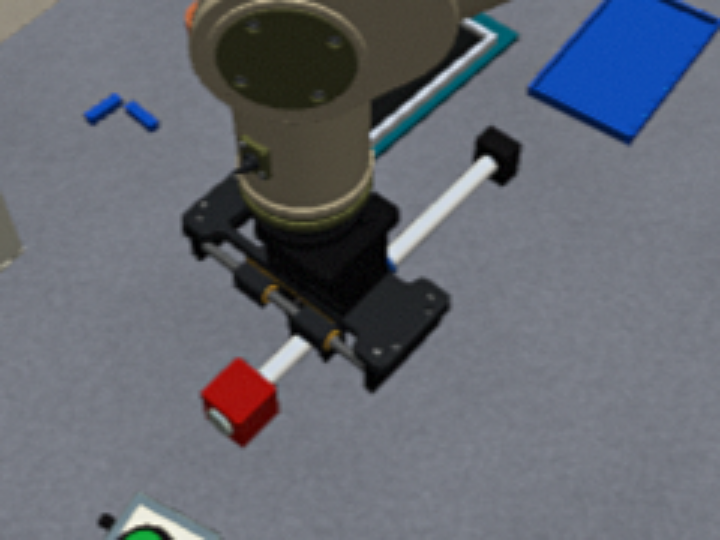

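The bar hangs level: the head rose 15.3 px against 15.5 expected, and the foot about 14 px. I'll carry it over the forks.

```bash
python3 -c "
from h import *
need(T0+.075*ty,.14)"
```

```text
d [-0.2271  0.1962 -0.0434] turn 0.033 tcp [0.4629 0.1753 0.0998] w 0.0202 t 26.15 tilt 0.05
```

```bash
echo '[[[0, 0, -0.02], 0, 0.015], [[0, 0, -0.043], 0, 0.015], [[-0.025, 0.022, -0.043], 0, 0.015], [[-0.05, 0.043, -0.043], 0, 0.015], [[-0.075, 0.065, -0.043], 0, 0.015], [[-0.1, 0.086, -0.043], 0, 0.015], [[-0.125, 0.108, -0.043], 0.01, 0.015], [[-0.15, 0.13, -0.043], 0.02, 0.015], [[-0.175, 0.151, -0.043], 0.033, 0.015], [[-0.2, 0.173, -0.043], 0.033, 0.015], [[-0.22, 0.19, -0.043], 0.033, 0.015], [[-0.227, 0.196, -0.043], 0.033, 0.015]]' | python3 jog.py 40
echo '[[[0, 0, 0], 0, 0.015], [[0, 0, 0], 0, 0.015], [[0, 0, 0], 0, 0.015]]' | python3 jog.py 40
python3 - <<'E'
from h import *
need(T0+.075*ty,.1)
t=snap('top'); s=snap('side','s7.png'); w=snap('wrist')
for n,c in(('top',t),('side',s)):
    H=hsv(c);h,S,V=H[...,0],H[...,1],H[...,2]
    for ce,a,mm in blobs(((h<6)|(h>174))&(S>170)&(V>60),80):
        q=rect(mm,c,.157); print(n,ce.round(1),a,np.round(q[0],4),np.round(q[1],4),round(q[2],1))
    m=(S<45)&(V>150)
    m[:140]=0;m[230:]=0;m[:,:290 if n=='top' else 240]=0;m[:,450:]=0
    for ce,a,mm in blobs(m,40):
        q=rect(mm,c,.145); print(n,'white',ce.round(1),a,np.round(q[0],4),np.round(q[1],4),round(q[2],1))
a=cv2.resize(t['img'][130:240,300:460,::-1],None,fx=2.5,fy=2.5); b=cv2.resize(s['img'][100:260,230:390,::-1],None,fx=2.5,fy=2.5)
b=cv2.resize(b,(400,400)); cv2.imwrite('pics/c7.png',np.vstack([cv2.resize(a,(400,200)) if 0 else cv2.resize(a,(400,275))[:200],b]))
E
python3 -c "
from h import *
print(r.read_state()['torque'])"
```

```text
time: 27.35
ee_pos: [0.6482, -0.0651, 0.142]
eef_rot: [0.738, 0.675, -0.001, 0.0]
ft_force: [-0.3, -0.8, -8.6]
width: 0.0203
grip_force: 40.0
time: 27.65
ee_pos: [0.6468, -0.0596, 0.1432]
eef_rot: [0.736, 0.678, 0.0, -0.0]
ft_force: [-0.1, -0.0, -8.3]
width: 0.0205
grip_force: 40.0
d [-0.0018  0.0007  0.0402] turn 0.002 tcp [ 0.6468 -0.0596  0.1432] w 0.0205 t 27.65 tilt 0.05
top [143.4 140.9] 118 [0.6443 0.5132] [0.0338 0.0276] 52.5
top [329.2 161.4] 239 [0.6463 0.0225] [0.0369 0.0463] 85.0
top white [390.8 187.5] 741 [ 0.6078 -0.141 ] [0.2436 0.0482] 14.3
top white [341.4 163.5] 45 [ 0.6484 -0.01  ] [0.0223 0.014 ] 82.5
top white [423.3 177.9] 195 [ 0.6409 -0.2285] [0.09  0.037] 85.0
top white [417.8 194.2] 52 [ 0.5875 -0.2161] [0.0055 0.0653] 85.2
top white [350.  197.8] 41 [ 0.5573 -0.0451] [0.0476 0.0132] 71.0
side [285.8 169.2] 294 [0.641  0.0304] [0.0478 0.0737] 67.6
side [117.  304.7] 271 [0.6582 0.5032] [0.0308 0.0405] 89.3
side white [339.6 171. ] 284 [ 0.5537 -0.0381] [0.1815 0.0821] 85.4
side white [299.9 158.5] 82 [ 0.6467 -0.031 ] [0.0491 0.0165] 82.7
side white [330.8 161.3] 86 [ 0.5784 -0.0714] [0.0338 0.0298] 37.5
side white [319.7 169.6] 96 [ 0.582  -0.0295] [0.0332 0.0322] 37.6
side white [310.3 178.2] 83 [0.5815 0.0083] [0.0273 0.0333] 52.9
[ 0.01560621 -0.06382986 -0.0142777 ]
```

View pics/c7.png

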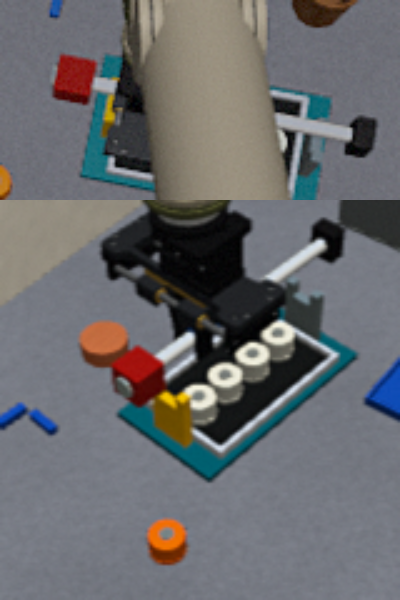

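The top strip shows the head at the left over the yellow fork and the foot at the right beyond the grey fork. The side part shows four upright caps in a row under the bar. Next I'll measure the rod line against the tester axis.

```bash
echo '[[[0, 0, 0.02], 0, 0.015], [[-0.001, 0.001, 0.035], 0, 0.015], [[-0.001, 0.001, 0.035], 0, 0.015], [[-0.001, 0.001, 0.035], 0, 0.015], [[-0.001, 0.001, 0.035], 0, 0.015]]' | python3 jog.py 40
python3 - <<'E'
from h import *
need(T0+.075*ty,.077)
t=snap('top'); g=cv2.cvtColor(t['img'],cv2.COLOR_RGB2GRAY).astype(float)
za=r.read_state()['ee_pos'][2]-.005
pts=[]
for y in (-.012,-.007,-.003,-.225,-.235,-.245,-.255,-.265):
    p=T0+ty*(y-T0[1])/ty[1]; best=[]
    u,v=proj(t,[p[0],p[1],za]); u=int(round(u)); col=g[int(v)-8:int(v)+9,u]
    w=np.clip(col-140,0,None); 
    if w.sum()>0:
        vc=int(v)-8+(w*np.arange(17)).sum()/w.sum(); q=onz(t,u,vc,za); d=q[:2]-T0
        pts.append((d@ty,d@tx)); print(np.round(pts[-1],4),col.astype(int).tolist())
E
```

```text
time: 28.3
ee_pos: [0.6488, -0.0622, 0.1091]
eef_rot: [0.736, 0.677, 0.0, 0.0]
ft_force: [0.7, -0.4, -8.7]
width: 0.0201
grip_force: 40.0
d [ 0.0006 -0.0016  0.0291] turn -0.0 tcp [ 0.6488 -0.0622  0.1091] w 0.0201 t 28.3 tilt 0.07
[0.1259 0.0017] [81, 79, 79, 77, 80, 70, 168, 176, 170, 174, 173, 133, 93, 80, 76, 81, 101]
[0.1285 0.0013] [92, 97, 78, 80, 75, 72, 168, 179, 173, 175, 172, 125, 84, 81, 81, 75, 78]
[ 0.1337 -0.0006] [71, 74, 82, 94, 97, 99, 157, 160, 177, 186, 167, 105, 65, 84, 86, 88, 86]
[-0.0902 -0.0089] [48, 57, 87, 107, 105, 103, 167, 175, 168, 175, 168, 128, 180, 186, 185, 177, 169]
[-0.0998 -0.0003] [71, 69, 67, 75, 70, 70, 105, 169, 173, 175, 177, 165, 95, 51, 57, 74, 72]
[-0.1079  0.0003] [76, 74, 77, 77, 71, 66, 156, 173, 172, 171, 177, 143, 114, 118, 125, 117, 117]
[-0.1188  0.0004] [77, 103, 115, 115, 117, 94, 164, 176, 171, 175, 172, 133, 116, 119, 107, 113, 113]
[-0.1298 -0.    ] [112, 111, 112, 112, 112, 108, 101, 167, 176, 173, 176, 169, 115, 106, 117, 120, 119]
```

The rod lies within about 1.5 mm of the slot axis at both ends, so I'll lower it.

```bash
echo '[[[0, -0.0005, 0.008], 0, 0.015], [[0, -0.0005, 0.016], 0, 0.015], [[0, -0.0005, 0.024], 0, 0.015], [[0, -0.0005, 0.027], 0, 0.015], [[0, -0.0005, 0.029], 0, 0.015], [[0, -0.0005, 0.029], 0, 0.015], [[0, -0.0005, 0.029], 0, 0.015]]' | python3 jog.py 40
python3 -c "
from h import *
need(T0+.075*ty,.077);s=bar()
cv2.imwrite('pics/c8.png',cv2.resize(s['img'][110:250,240:400,::-1],None,fx=3,fy=3))"
```

```text
time: 29.05
ee_pos: [0.6481, -0.0623, 0.0801]
eef_rot: [0.736, 0.677, 0.0, 0.0]
ft_force: [-4.3, -0.2, 3.0]
width: 0.0203
grip_force: 40.0
d [ 0.0008 -0.0009  0.0001] turn -0.0 tcp [ 0.6481 -0.0623  0.0801] w 0.0203 t 29.05 tilt 0.05
red [288.  185.2] 256
red [117.  304.7] 271
F [-4.17 -0.65  2.51] M [-0.056  0.9   -0.019] w 0.02055064649049214 g 40.000696778297424
```

View pics/c8.png

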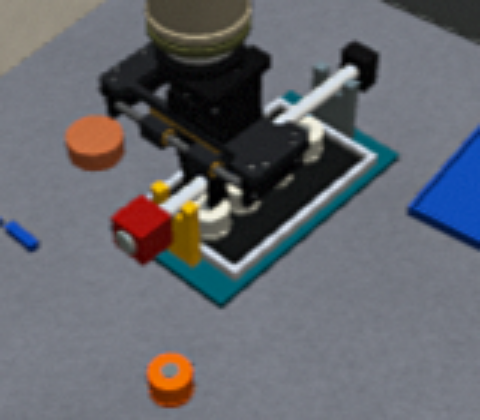

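The rod sits in both fork slots and the load has come off the gripper. I'll release it and lift away.

```bash
echo '[[[0, 0, 0], 0, 0.05], [[0, 0, 0], 0, 0.05], [[0, 0, 0], 0, 0.05], [[0, 0, 0], 0, 0.05], [[0, 0, -0.02], 0, 0.05], [[0, 0, -0.06], 0, 0.05], [[0.03, -0.015, -0.08], 0, 0.05], [[0.07, -0.035, -0.08], 0, 0.05], [[0.11, -0.055, -0.08], 0, 0.04], [[0.15, -0.075, -0.08], 0, 0.03], [[0.19, -0.095, -0.08], 0, 0.02], [[0.23, -0.11, -0.08], 0, 0.01]]' | python3 jog.py
echo '[[[0.04, -0.015, 0], 0, 0.0], [[0.08, -0.03, 0], 0, 0.0], [[0.12, -0.045, 0], 0, 0.0], [[0.16, -0.06, 0], 0, 0.0], [[0.16, -0.06, 0], 0, 0], [[0.16, -0.06, 0], 0, 0], [[0.16, -0.06, 0], 0, 0]]' | python3 jog.py
python3 - <<'E'
from h import *
s=bar();t=snap('top')
cv2.imwrite('pics/c9.png',np.hstack([cv2.resize(s['img'][110:250,240:400,::-1],(400,350)),cv2.resize(t['img'][130:250,310:450,::-1],(400,350))]))
need((.4575,.3738),.1)
for n,c in(('top',t),('side',s)):
    H=hsv(c);h,S,V=H[...,0],H[...,1],H[...,2]
    for nm,m,z in(('red',((h<6)|(h>174))&(S>170)&(V>60),.095),('green',(h>50)&(h<80)&(S>130)&(V>80),.063)):
      for ce,a,mm in blobs(m,60):
        q=rect(mm,c,z); print(n,nm,ce.round(1),a,np.round(q[0],4),np.round(q[1],4),round(q[2],1))
E
```

```text
time: 30.3
ee_pos: [0.5565, 0.1778, 0.1596]
eef_rot: [0.736, 0.677, 0.0, 0.0]
ft_force: [1.2, -0.1, -0.8]
width: 0.0258
grip_force: 0.0
time: 31.0
ee_pos: [0.5118, 0.3394, 0.1591]
eef_rot: [0.737, 0.676, -0.0, 0.0]
ft_force: [0.5, -0.8, 0.9]
width: 0.0006
grip_force: 0.0
red [288.  185.3] 257
red [117.  304.7] 271
F [-0.59 -0.72 -0.67] M [-0.004 -0.1    0.026] w 0.0003914033828254437 g 0.0
d [ 0.0299 -0.0573  0.0561] turn -0.003 tcp [0.512  0.3391 0.1592] w 0.0004 t 31.1 tilt 0.05
top red [142.  139.5] 76 [0.6671 0.5436] [0.0207 0.0293] 55.4
top red [329.5 167.6] 218 [0.6477 0.0195] [0.0371 0.0456] 85.1
side red [288.  185.3] 257 [0.6425 0.0294] [0.0489 0.0665] 75.5
side red [117.  304.7] 271 [0.704  0.5021] [0.0336 0.0442] 89.3
side green [246.6 333.9] 186 [0.4588 0.3735] [0.0305 0.0298] 86.6
```

View pics/c9.png

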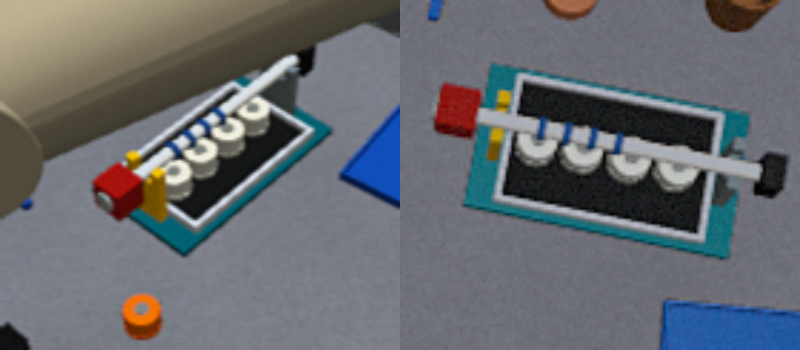

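Both views show the bar seated in both forks, head on the yellow side, caps upright beneath. I'll go press the button.

```bash
echo '[[[0.015, -0.03, 0.02], 0, 0], [[0.03, -0.0573, 0.04], 0, 0], [[0.03, -0.0573, 0.056], 0, 0], [[0.03, -0.0573, 0.056], 0, 0], [[0.03, -0.0573, 0.056], 0, 0]]' | python3 jog.py
python3 -c "
from h import *
need((.4577,.3738),.0755)"
```

```text
time: 31.6
ee_pos: [0.4579, 0.3741, 0.1035]
eef_rot: [0.737, 0.676, -0.0, 0.0]
ft_force: [-0.0, -0.5, -0.0]
width: 0.0005
grip_force: 0.0
d [-0.0003 -0.0002  0.025 ] turn -0.002 tcp [0.4579 0.3741 0.1035] w 0.0005 t 31.6 tilt 0.04
```

```bash
echo '[[[0, 0, 0.01], 0, 0], [[0, 0, 0.018], 0, 0], [[0, 0, 0.021], 0, 0], [[0, 0, 0.023], 0, 0], [[0, 0, 0.025], 0, 0], [[0, 0, 0.025], 0, 0], [[0, 0, 0.025], 0, 0]]' | python3 jog.py
```

```text
time: 32.3
ee_pos: [0.4581, 0.3752, 0.0828]
eef_rot: [0.737, 0.676, 0.001, 0.002]
ft_force: [-10.3, -15.0, 47.6]
width: 0.0004
grip_force: 23.6
```

```bash
for z in -0.002 -0.002 -0.002 -0.002; do echo '[[[0, 0, -0.002], 0, 0], [[0, 0, -0.002], 0, 0], [[0, 0, -0.002], 0, 0]]' | python3 jog.py | grep -E 'ee_pos|ft_f'; done
```

```text
ee_pos: [0.458, 0.3751, 0.0831]
ft_force: [-5.0, -10.7, 29.8]
ee_pos: [0.4579, 0.375, 0.0834]
ft_force: [1.0, -4.0, 12.2]
ee_pos: [0.4578, 0.3749, 0.0847]
ft_force: [2.9, -1.9, 5.2]
ee_pos: [0.4566, 0.3753, 0.0862]
ft_force: [3.3, -1.4, 3.4]
```

Below a stiff stop at z≈0.083 the force falls off like a spring (12, 5.2, 3.4 N), so the button was fully down. I'll retract and return to the bar.

```bash
echo '[[[0, 0, -0.02], 0, 0], [[0, 0, -0.05], 0, 0], [[0, 0, -0.075], 0, 0], [[-0.04, 0.02, -0.075], 0, 0.02], [[-0.085, 0.04, -0.075], 0, 0.05], [[-0.13, 0.06, -0.075], 0, 0.05], [[-0.175, 0.08, -0.075], 0, 0.05], [[-0.22, 0.1, -0.075], 0, 0.05], [[-0.265, 0.12, -0.075], 0, 0.05], [[-0.31, 0.14, -0.075], 0, 0.05], [[-0.355, 0.16, -0.075], 0, 0.05], [[-0.4, 0.18, -0.075], 0, 0.05]]' | python3 jog.py
python3 -c "
from h import *
need((.6481,-.0621),.12)"
```

```text
time: 34.7
ee_pos: [0.6019, -0.0396, 0.1605]
eef_rot: [0.736, 0.677, -0.0, -0.001]
ft_force: [1.3, 1.1, 0.1]
width: 0.0498
grip_force: 0.0
d [-0.0186  0.048   0.0374] turn 0.001 tcp [ 0.6019 -0.0396  0.1605] w 0.0498 t 34.7 tilt 0.1
```

```bash
echo '[[[-0.005, 0.02, 0], 0, 0.05], [[-0.01, 0.042, 0.02], 0, 0.05], [[-0.01, 0.042, 0.037], 0, 0.05], [[-0.01, 0.042, 0.037], 0, 0.05], [[-0.01, 0.042, 0.037], 0, 0.05]]' | python3 jog.py
python3 -c "
from h import *
need((.6481,-.0621),.077)"
```

```text
time: 35.2
ee_pos: [0.6423, -0.0507, 0.1238]
eef_rot: [0.736, 0.677, -0.0, -0.001]
ft_force: [0.0, 0.2, -0.4]
width: 0.05
grip_force: 0.0
d [-0.0109  0.0068  0.0438] turn 0.001 tcp [ 0.6423 -0.0507  0.1238] w 0.05 t 35.2 tilt 0.12
```

```bash
echo '[[[-0.011, 0.007, 0], 0, 0.05], [[-0.011, 0.007, 0.02], 0, 0.05], [[-0.011, 0.007, 0.0438], 0, 0.05], [[-0.011, 0.007, 0.0438], 0, 0.05], [[-0.011, 0.007, 0.0438], 0, 0.015], [[-0.011, 0.007, 0.0438], 0, 0.015], [[-0.011, 0.007, 0.0438], 0, 0.015], [[-0.011, 0.007, 0.0438], 0, 0.015], [[-0.011, 0.007, 0.0438], 0, 0.015], [[-0.011, 0.007, 0.0438], 0, 0.015]]' | python3 jog.py 40
echo '[[[0, 0, -0.005], 0, 0.015], [[0, 0, -0.015], 0, 0.015], [[0, 0, -0.025], 0, 0.015], [[0, 0, -0.04], 0, 0.015], [[0, 0, -0.055], 0, 0.015], [[0, 0, -0.065], 0, 0.015], [[0, 0, -0.065], 0, 0.015], [[0, 0, -0.065], 0, 0.015]]' | python3 jog.py 40
python3 -c "
from h import *
bar();need((.463,.1753),.11,87)"
```

```text
time: 36.2
ee_pos: [0.6494, -0.0634, 0.081]
eef_rot: [0.736, 0.677, -0.0, 0.0]
ft_force: [-3.4, -0.7, 5.3]
width: 0.0199
grip_force: 40.0
time: 37.0
ee_pos: [0.6493, -0.0635, 0.1455]
eef_rot: [0.736, 0.677, -0.0, 0.0]
ft_force: [-0.7, -0.5, -9.7]
width: 0.0204
grip_force: 40.0
red [285.7 167.9] 290
red [117.  304.7] 271
F [-0.68  0.08 -8.66] M [ 0.058 -0.057 -0.043] w 0.02018399834659726 g 39.99808967113495
d [ 0.2224 -0.2053  0.032 ] turn -0.032 tcp [ 0.649  -0.0635  0.1449] w 0.0202 t 37.05 tilt 0.05
```

```bash
echo '[[[0.02, -0.019, 0], 0, 0.015], [[0.042, -0.039, 0], 0, 0.015], [[0.065, -0.06, 0], 0, 0.015], [[0.088, -0.081, 0], 0, 0.015], [[0.11, -0.102, 0], 0, 0.015], [[0.132, -0.122, 0], 0, 0.015], [[0.155, -0.143, 0], -0.01, 0.015], [[0.178, -0.164, 0.005], -0.02, 0.015], [[0.2, -0.185, 0.015], -0.032, 0.015], [[0.215, -0.198, 0.025], -0.032, 0.015], [[0.2224, -0.205, 0.032], -0.032, 0.015], [[0.2224, -0.205, 0.032], -0.032, 0.015]]' | python3 jog.py 40
echo '[[[0, 0, 0.01], 0, 0.015], [[0, 0, 0.025], 0, 0.015], [[0, 0, 0.04], 0, 0.015], [[0, 0, 0.05], 0, 0.015], [[0, 0, 0.06], 0, 0.015], [[0, 0, 0.06], 0, 0.015]]' | python3 jog.py 40
python3 -c "
from h import *
bar();need((.463,.1753),.023,87)"
```

```text
time: 38.25
ee_pos: [0.4624, 0.176, 0.1124]
eef_rot: [0.724, 0.689, -0.001, -0.0]
ft_force: [-0.4, 0.1, -9.1]
width: 0.0205
grip_force: 40.0
time: 38.85
ee_pos: [0.4629, 0.175, 0.0518]
eef_rot: [0.725, 0.688, -0.001, -0.001]
ft_force: [-0.3, -0.6, -8.9]
width: 0.0203
grip_force: 40.0
red [282.  293.5] 373
red [117.  304.7] 271
black [364.2 212.9] 152
F [-0.24 -0.22 -8.92] M [-0.035 -0.075 -0.031] w 0.019819742554670807 g 39.998268485069275
d [-0.     -0.0003  0.0267] turn 0.001 tcp [0.4634 0.1753 0.0527] w 0.0198 t 38.9 tilt 0.08
```

```bash
echo '[[[0, 0, 0.008], 0, 0.015], [[0, 0, 0.016], 0, 0.015], [[0, 0, 0.022], 0, 0.015], [[0, 0, 0.025], 0, 0.015], [[0, 0, 0.027], 0, 0.015], [[0, 0, 0.027], 0, 0.015], [[0, 0, 0.027], 0, 0.05], [[0, 0, 0.027], 0, 0.05], [[0, 0, 0.027], 0, 0.05], [[0, 0, 0.027], 0, 0.05], [[0, 0, 0], 0, 0.05], [[0, 0, -0.05], 0, 0.06]]' | python3 jog.py 40
python3 - <<'E'
from h import *
bar()
t=snap('top'); print(caps(t,.044,(335,150,435,218)))
need(tray(0,.073),.1)
E
```

```text
time: 40.1
ee_pos: [0.4619, 0.1747, 0.102]
eef_rot: [0.725, 0.689, -0.002, -0.002]
ft_force: [2.0, 0.5, 0.1]
width: 0.0522
grip_force: 0.0
red [282.6 298.5] 350
red [117.  304.7] 271
black [363.1 218.8] 143
F [5.11 3.55 6.74] M [ 0.22  -0.5   -0.009] w 0.05486133409759468 g 0.0
[(0.6346, -0.1352, 0.12, np.int32(395)), (0.6452, -0.0635, 0.0191, np.int32(118)), (0.6421, -0.1089, 0.0192, np.int32(115)), (0.6381, -0.1571, 0.0193, np.int32(116)), (0.6348, -0.2043, 0.0191, np.int32(117))]
d [-0.231   0.1923  0.007 ] turn 0.032 tcp [0.4669 0.1772 0.109 ] w 0.0573 t 40.2 tilt 0.51
```

The bar is back flat on the bench, with head and foot pixels as at the start. Now I'll transfer the caps, nearest first.

```bash
echo '[[[-0.03, 0.03, 0], 0, 0.06], [[-0.065, 0.06, 0], 0, 0.06], [[-0.1, 0.09, 0], 0.01, 0.06], [[-0.135, 0.12, 0], 0.02, 0.06], [[-0.17, 0.15, 0], 0.032, 0.06], [[-0.2, 0.175, 0], 0.032, 0.06], [[-0.222, 0.19, 0], 0.032, 0.06], [[-0.231, 0.192, 0], 0.032, 0.06], [[-0.231, 0.192, 0], 0.032, 0.06], [[-0.231, 0.192, 0], 0.032, 0.06]]' | python3 jog.py
python3 -c "
from h import *
need((.6462,-.0635),.039)"
```

```text
time: 41.2
ee_pos: [0.6433, -0.0645, 0.1037]
eef_rot: [0.736, 0.677, 0.0, 0.0]
ft_force: [-1.0, 0.8, 0.2]
width: 0.0596
grip_force: 0.0
d [0.0012 0.0028 0.0617] turn 0.0 tcp [ 0.6433 -0.0645  0.1037] w 0.0596 t 41.2 tilt 0.04
```

```bash
echo '[[[0.001, 0.003, 0.02], 0, 0.06], [[0.001, 0.003, 0.045], 0, 0.06], [[0.001, 0.003, 0.061], 0, 0.06], [[0.001, 0.003, 0.061], 0, 0.06], [[0.001, 0.003, 0.061], 0, 0.035], [[0.001, 0.003, 0.061], 0, 0.035], [[0.001, 0.003, 0.061], 0, 0.035], [[0.001, 0.003, 0.061], 0, 0.035], [[0.001, 0.003, 0.03], 0, 0.035], [[0.001, 0.003, -0.01], 0, 0.035], [[0.001, 0.003, -0.02], 0, 0.035], [[0.001, 0.003, -0.02], 0, 0.035]]' | python3 jog.py 15
python3 -c "
from h import *
need(blue(0,-.069),.1)"
```

```text
time: 42.4
ee_pos: [0.6478, -0.0646, 0.1258]
eef_rot: [0.736, 0.677, 0.001, 0.002]
ft_force: [-0.2, 1.4, -1.1]
width: 0.0395
grip_force: 15.0
d [-0.3225 -0.1664  0.0222] turn -0.0 tcp [ 0.6478 -0.0646  0.1258] w 0.0395 t 42.4 tilt 0.23
```

```bash
echo '[[[-0.038, -0.02, 0], 0, 0.035], [[-0.076, -0.039, 0], 0, 0.035], [[-0.114, -0.059, 0], 0, 0.035], [[-0.152, -0.078, 0], 0, 0.035], [[-0.19, -0.098, 0], 0, 0.035], [[-0.228, -0.118, 0], 0, 0.035], [[-0.266, -0.137, 0], 0, 0.035], [[-0.304, -0.157, 0.01], 0, 0.035], [[-0.322, -0.166, 0.022], 0, 0.035], [[-0.322, -0.166, 0.022], 0, 0.035], [[-0.322, -0.166, 0.022], 0, 0.035]]' | python3 jog.py 15
python3 -c "
from h import *
need(blue(0,-.069),.031)"
```

```text
time: 43.5
ee_pos: [0.4535, -0.3708, 0.1001]
eef_rot: [0.736, 0.677, 0.0, -0.001]
ft_force: [-0.2, 0.9, -0.8]
width: 0.0396
grip_force: 15.0
d [-0.0011  0.0016  0.0661] turn -0.001 tcp [ 0.4535 -0.3708  0.1001] w 0.0396 t 43.5 tilt 0.13
```

```bash
echo '[[[-0.001, 0.001, 0.03], 0, 0.035], [[-0.001, 0.001, 0.055], 0, 0.035], [[-0.001, 0.001, 0.066], 0, 0.035], [[-0.001, 0.001, 0.066], 0, 0.035], [[-0.001, 0.001, 0.066], 0, 0.06], [[-0.001, 0.001, 0.066], 0, 0.06], [[-0.001, 0.001, 0.066], 0, 0.06], [[-0.001, 0.001, 0.03], 0, 0.06], [[-0.001, 0.001, -0.005], 0, 0.06], [[0.03, 0.03, -0.005], 0, 0.06], [[0.065, 0.06, -0.005], 0, 0.06], [[0.1, 0.09, -0.005], 0, 0.06]]' | python3 jog.py
python3 -c "
from h import *
t=snap('top','t10.png'); print(caps(t,.044,(335,150,435,218)),caps(t,.034,(400,225,480,285)))
need((.6431,-.1089),.1)"
```

```text
time: 44.7
ee_pos: [0.5533, -0.2789, 0.1077]
eef_rot: [0.737, 0.676, 0.0, 0.001]
ft_force: [0.9, 0.3, -0.5]
width: 0.0601
grip_force: 0.0
[(0.6366, -0.1353, 0.121, np.int32(401)), (0.6421, -0.1089, 0.0192, np.int32(115)), (0.6381, -0.1571, 0.0193, np.int32(117)), (0.6346, -0.2042, 0.0192, np.int32(120))] []
d [0.1668 0.0715 0.0059] turn 0.008 tcp [ 0.5591 -0.2698  0.1079] w 0.0602 t 44.75 tilt 0.36
```

```bash
python3 -c "
from h import *
s=snap('side'); print(caps(s,.034,(370,135,445,200)),caps(s,.044,(280,125,370,210)))
need((.6431,-.1089),.1)"
```

```text
[(0.4571, -0.3695, 0.0198, np.int32(77))] [(0.6288, -0.1194, 0.1189, np.int32(346)), (0.6394, -0.1555, 0.0198, np.int32(84)), (0.644, -0.1084, 0.0196, np.int32(89))]
d [0.1691 0.0736 0.0055] turn 0.009 tcp [ 0.5571 -0.272   0.1077] w 0.0601 t 44.8 tilt 0.29
```

```bash
echo '[[[0.04, 0.018, 0], 0, 0.06], [[0.08, 0.036, 0], 0, 0.06], [[0.12, 0.054, 0], 0, 0.06], [[0.15, 0.07, 0.005], 0.008, 0.06], [[0.169, 0.073, 0.005], 0.008, 0.06], [[0.169, 0.073, 0.005], 0.008, 0.06], [[0.169, 0.073, 0.005], 0.008, 0.06]]' | python3 jog.py
python3 -c "
from h import *
need((.6431,-.1087),.039)"
```

```text
time: 45.5
ee_pos: [0.6391, -0.1177, 0.1018]
eef_rot: [0.739, 0.674, -0.0, 0.0]
ft_force: [-0.3, -1.4, 0.3]
width: 0.06
grip_force: 0.0
d [0.0094 0.0032 0.0598] turn -0.008 tcp [ 0.6391 -0.1177  0.1018] w 0.06 t 45.5 tilt 0.05
```

```bash
echo '[[[0.009, 0.003, 0.01], -0.008, 0.06], [[0.009, 0.003, 0.035], -0.008, 0.06], [[0.009, 0.003, 0.06], -0.008, 0.06], [[0.009, 0.003, 0.06], -0.008, 0.06], [[0.009, 0.003, 0.06], -0.008, 0.035], [[0.009, 0.003, 0.06], -0.008, 0.035], [[0.009, 0.003, 0.06], -0.008, 0.035], [[0.009, 0.003, 0.06], -0.008, 0.035], [[0.009, 0.003, 0.03], -0.008, 0.035], [[0.009, 0.003, -0.01], -0.008, 0.035], [[0.009, 0.003, -0.023], -0.008, 0.035], [[0.009, 0.003, -0.023], -0.008, 0.035]]' | python3 jog.py 15
python3 -c "
from h import *
need(blue(0,-.023),.1)"
```

```text
time: 46.7
ee_pos: [0.6444, -0.1085, 0.1273]
eef_rot: [0.736, 0.677, 0.001, 0.002]
ft_force: [-0.5, -0.1, -0.4]
width: 0.0399
grip_force: 15.0
d [-0.2328 -0.1719  0.0236] turn -0.0 tcp [ 0.6444 -0.1085  0.1273] w 0.0399 t 46.7 tilt 0.27
```

```bash
echo '[[[-0.033, -0.025, 0], 0, 0.035], [[-0.066, -0.049, 0], 0, 0.035], [[-0.099, -0.073, 0], 0, 0.035], [[-0.132, -0.098, 0], 0, 0.035], [[-0.165, -0.122, 0], 0, 0.035], [[-0.198, -0.147, 0], 0, 0.035], [[-0.22, -0.163, 0.01], 0, 0.035], [[-0.233, -0.172, 0.022], 0, 0.035], [[-0.233, -0.172, 0.022], 0, 0.035], [[-0.233, -0.172, 0.022], 0, 0.035], [[-0.233, -0.172, 0.022], 0, 0.035]]' | python3 jog.py 15
python3 -c "
from h import *
need(blue(0,-.023),.031)"
```

```text
time: 47.8
ee_pos: [0.4535, -0.3244, 0.1025]
eef_rot: [0.735, 0.678, 0.001, -0.0]
ft_force: [1.0, 0.3, 0.2]
width: 0.0394
grip_force: 15.0
d [-0.0016  0.0002  0.0685] turn 0.002 tcp [ 0.4535 -0.3244  0.1025] w 0.0394 t 47.8 tilt 0.06
```

```bash
echo '[[[-0.001, 0, 0.03], 0, 0.035], [[-0.001, 0, 0.055], 0, 0.035], [[-0.001, 0, 0.068], 0, 0.035], [[-0.001, 0, 0.068], 0, 0.035], [[-0.001, 0, 0.068], 0, 0.06], [[-0.001, 0, 0.068], 0, 0.06], [[-0.001, 0, 0.068], 0, 0.06], [[-0.001, 0, 0.03], 0, 0.06], [[-0.001, 0, -0.003], 0, 0.06], [[0.03, 0.03, -0.003], 0, 0.06], [[0.065, 0.065, -0.003], 0, 0.06], [[0.1, 0.1, -0.003], 0, 0.06]]' | python3 jog.py
python3 -c "
from h import *
t=snap('top');s=snap('side'); print(caps(t,.044,(335,150,435,218)),caps(s,.034,(370,135,445,200)),caps(s,.044,(280,125,370,210)))
need((.6391,-.1571),.1)"
```

```text
time: 49.0
ee_pos: [0.5613, -0.2346, 0.1068]
eef_rot: [0.737, 0.676, 0.0, 0.001]
ft_force: [2.1, -0.4, 0.4]
width: 0.0599
grip_force: 0.0
[(0.6353, -0.1281, 0.1139, np.int32(301)), (0.6381, -0.1571, 0.0193, np.int32(118)), (0.6346, -0.204, 0.019, np.int32(113))] [(0.4555, -0.3477, 0.0416, np.int32(162))] [(0.6288, -0.1194, 0.1189, np.int32(348)), (0.6394, -0.1553, 0.0198, np.int32(85))]
d [0.0757 0.0685 0.0043] turn 0.009 tcp [ 0.5651 -0.2275  0.1067] w 0.0601 t 49.1 tilt 0.31
```

```bash
echo '[[[0.03, 0.03, 0], 0, 0.06], [[0.06, 0.058, 0.004], 0, 0.06], [[0.074, 0.067, 0.004], 0.005, 0.06], [[0.074, 0.067, 0.004], 0.005, 0.06], [[0.074, 0.067, 0.004], 0.005, 0.06], [[0.074, 0.067, 0.004], 0.005, 0.06]]' | python3 jog.py
python3 -c "
from h import *
need((.6391,-.1565),.039)"
```

```text
time: 49.7
ee_pos: [0.6321, -0.1688, 0.1017]
eef_rot: [0.739, 0.674, -0.001, 0.0]
ft_force: [0.8, -0.0, -0.4]
width: 0.0601
grip_force: 0.0
d [0.013  0.0058 0.0596] turn -0.007 tcp [ 0.6321 -0.1688  0.1017] w 0.0601 t 49.7 tilt 0.08
```

```bash
echo '[[[0.012, 0.006, 0], -0.007, 0.06], [[0.013, 0.006, 0.03], -0.007, 0.06], [[0.013, 0.006, 0.06], -0.007, 0.06], [[0.013, 0.006, 0.06], -0.007, 0.06], [[0.013, 0.006, 0.06], -0.007, 0.035], [[0.013, 0.006, 0.06], -0.007, 0.035], [[0.013, 0.006, 0.06], -0.007, 0.035], [[0.013, 0.006, 0.06], -0.007, 0.035], [[0.013, 0.006, 0.03], -0.007, 0.035], [[0.013, 0.006, -0.01], -0.007, 0.035], [[0.013, 0.006, -0.023], -0.007, 0.035], [[0.013, 0.006, -0.023], -0.007, 0.035]]' | python3 jog.py 15
python3 -c "
from h import *
need(blue(0,.023),.1)"
```

```text
time: 50.9
ee_pos: [0.6415, -0.1546, 0.1274]
eef_rot: [0.736, 0.677, 0.001, 0.002]
ft_force: [-0.3, -0.3, -1.4]
width: 0.0396
grip_force: 15.0
d [-0.1405 -0.1784  0.0237] turn 0.002 tcp [ 0.6415 -0.1546  0.1274] w 0.0396 t 50.9 tilt 0.27
```

```bash
echo '[[[-0.025, -0.032, 0], 0, 0.035], [[-0.05, -0.064, 0], 0, 0.035], [[-0.075, -0.096, 0], 0, 0.035], [[-0.1, -0.128, 0], 0, 0.035], [[-0.125, -0.16, 0], 0, 0.035], [[-0.139, -0.178, 0.01], 0, 0.035], [[-0.139, -0.178, 0.022], 0, 0.035], [[-0.139, -0.178, 0.022], 0, 0.035], [[-0.139, -0.178, 0.022], 0, 0.035], [[-0.139, -0.178, 0.022], 0, 0.035]]' | python3 jog.py 15
python3 -c "
from h import *
need(blue(0,.025),.031)"
```

```text
time: 51.9
ee_pos: [0.4525, -0.2773, 0.1026]
eef_rot: [0.735, 0.678, 0.0, 0.0]
ft_force: [0.1, -0.6, -0.4]
width: 0.0397
grip_force: 15.0
d [-0.0007 -0.0001  0.0686] turn 0.004 tcp [ 0.4525 -0.2773  0.1026] w 0.0397 t 51.9 tilt 0.04
```

```bash
echo '[[[-0.001, 0, 0.03], 0, 0.035], [[-0.001, 0, 0.055], 0, 0.035], [[-0.001, 0, 0.068], 0, 0.035], [[-0.001, 0, 0.068], 0, 0.035], [[-0.001, 0, 0.068], 0, 0.06], [[-0.001, 0, 0.068], 0, 0.06], [[-0.001, 0, 0.068], 0, 0.06], [[-0.001, 0, 0.03], 0, 0.06], [[-0.001, 0, -0.003], 0, 0.06], [[0.01, 0.04, -0.003], 0, 0.06], [[0.02, 0.08, -0.003], 0, 0.06], [[0.03, 0.11, -0.003], 0, 0.06]]' | python3 jog.py
python3 -c "
from h import *
t=snap('top');s=snap('side'); print(caps(t,.044,(335,150,435,218)),caps(s,.034,(370,135,445,200)),caps(s,.044,(280,125,370,210)))
need((.6355,-.2038),.1)"
```

```text
time: 53.1
ee_pos: [0.5656, -0.2574, 0.1067]
eef_rot: [0.736, 0.677, 0.0, 0.001]
ft_force: [0.5, -0.4, -0.2]
width: 0.06
grip_force: 0.0
[(0.6366, -0.1353, 0.121, np.int32(401)), (0.6348, -0.2043, 0.0191, np.int32(118))] [(0.4518, -0.3485, 0.0411, np.int32(161)), (0.4518, -0.2802, 0.0195, np.int32(86))] [(0.6288, -0.1194, 0.1189, np.int32(350))]
d [0.056  0.0641 0.0034] turn 0.006 tcp [ 0.5672 -0.2546  0.1062] w 0.0598 t 53.2 tilt 0.2
```

```bash
echo '[[[0.025, 0.03, 0], 0, 0.06], [[0.05, 0.06, 0.003], 0, 0.06], [[0.056, 0.062, 0.003], 0.003, 0.06], [[0.056, 0.062, 0.003], 0.003, 0.06], [[0.056, 0.062, 0.003], 0.003, 0.06], [[0.056, 0.062, 0.003], 0.003, 0.06]]' | python3 jog.py
python3 -c "
from h import *
need((.6355,-.2041),.039)"
```

```text
time: 53.8
ee_pos: [0.629, -0.2084, 0.1029]
eef_rot: [0.737, 0.676, -0.0, 0.0]
ft_force: [0.1, -0.1, 0.1]
width: 0.051
grip_force: 0.0
d [0.0049 0.0061 0.0609] turn -0.003 tcp [ 0.629  -0.2084  0.1029] w 0.051 t 53.8 tilt 0.07
```

```bash
echo '[[[0.005, 0.006, 0], 0, 0.065], [[0.005, 0.006, 0], 0, 0.065], [[0.005, 0.006, 0], 0, 0.065], [[0.005, 0.006, 0], 0, 0.065]]' | python3 jog.py
python3 -c "
from h import *
need((.6355,-.2041),.039)"
```

```text
time: 54.2
ee_pos: [0.6362, -0.2023, 0.1025]
eef_rot: [0.737, 0.676, -0.0, 0.0]
ft_force: [0.4, -0.5, 0.4]
width: 0.0647
grip_force: 0.0
d [-0.0018 -0.0005  0.0605] turn -0.001 tcp [ 0.6362 -0.2023  0.1025] w 0.0647 t 54.2 tilt 0.01
```

```bash
echo '[[[-0.001, 0, 0.02], 0, 0.065], [[-0.001, 0, 0.045], 0, 0.065], [[-0.001, 0, 0.06], 0, 0.065], [[-0.001, 0, 0.06], 0, 0.065], [[-0.001, 0, 0.06], 0, 0.035], [[-0.001, 0, 0.06], 0, 0.035], [[-0.001, 0, 0.06], 0, 0.035], [[-0.001, 0, 0.06], 0, 0.035], [[-0.001, 0, 0.03], 0, 0.035], [[-0.001, 0, -0.01], 0, 0.035], [[-0.001, 0, -0.023], 0, 0.035], [[-0.001, 0, -0.023], 0, 0.035]]' | python3 jog.py 15
python3 -c "
from h import *
need(blue(0,.07),.1)"
```

```text
time: 55.4
ee_pos: [0.6375, -0.2035, 0.1284]
eef_rot: [0.737, 0.676, 0.001, 0.002]
ft_force: [0.1, 0.2, -1.1]
width: 0.0395
grip_force: 15.0
d [-0.0452 -0.1834  0.0246] turn -0.001 tcp [ 0.6375 -0.2035  0.1284] w 0.0395 t 55.4 tilt 0.27
```

```bash
echo '[[[-0.01, -0.04, 0], 0, 0.035], [[-0.02, -0.08, 0], 0, 0.035], [[-0.03, -0.12, 0], 0, 0.035], [[-0.04, -0.16, 0], 0, 0.035], [[-0.045, -0.182, 0.01], 0, 0.035], [[-0.045, -0.182, 0.022], 0, 0.035], [[-0.045, -0.182, 0.022], 0, 0.035], [[-0.045, -0.182, 0.022], 0, 0.035], [[-0.045, -0.182, 0.022], 0, 0.035]]' | python3 jog.py 15
python3 -c "
from h import *
need(blue(0,.07),.031)"
```

```text
time: 56.3
ee_pos: [0.452, -0.2321, 0.1035]
eef_rot: [0.736, 0.677, 0.0, -0.0]
ft_force: [0.5, -0.5, -0.8]
width: 0.0395
grip_force: 15.0
d [-0.0011 -0.001   0.0695] turn 0.0 tcp [ 0.452  -0.2321  0.1035] w 0.0395 t 56.3 tilt 0.05
```

```bash
echo '[[[-0.001, -0.001, 0.03], 0, 0.035], [[-0.001, -0.001, 0.055], 0, 0.035], [[-0.001, -0.001, 0.069], 0, 0.035], [[-0.001, -0.001, 0.069], 0, 0.035], [[-0.001, -0.001, 0.069], 0, 0.06], [[-0.001, -0.001, 0.069], 0, 0.06], [[-0.001, -0.001, 0.069], 0, 0.06], [[-0.001, -0.001, 0.03], 0, 0.06], [[-0.001, 0, -0.003], 0, 0.06], [[0.02, 0.04, -0.04], 0, 0.06], [[0.06, 0.08, -0.06], 0, 0.06], [[0.1, 0.12, -0.06], 0, 0.06]]' | python3 jog.py
echo '[[[0.04, 0.03, 0], 0, 0.06], [[0.08, 0.06, 0], 0, 0.06], [[0.12, 0.09, 0], 0, 0.06], [[0.16, 0.1, 0], 0, 0.06], [[0.16, 0.1, 0], 0, 0.06], [[0.16, 0.1, 0], 0, 0.06]]' | python3 jog.py
python3 - <<'E'
from h import *
s=bar();t=snap('top'); print(caps(t,.034,(395,225,480,285)),caps(s,.034,(370,135,445,200)))
for c in(t,s):
    H=hsv(c);h,S,V=H[...,0],H[...,1],H[...,2]
    for ce,a,mm in blobs((h>=7)&(h<17)&(S>180)&(V>130),60): print('orange',ce.round(),a,np.round(rect(mm,c,.03)[0],4))
cv2.imwrite('pics/end.png',np.vstack([s['img'],t['img']])[:,:,::-1][:,:] if 0 else np.hstack([cv2.resize(s['img'],(400,300)),cv2.resize(t['img'][130:290,200:480],(400,300))])[:,:,::-1])
E
```

```text
time: 57.5
ee_pos: [0.5634, -0.1586, 0.165]
eef_rot: [0.738, 0.675, 0.001, 0.003]
ft_force: [1.5, -0.6, -0.4]
width: 0.0596
grip_force: 0.0
time: 58.1
ee_pos: [0.6745, -0.0056, 0.1615]
eef_rot: [0.736, 0.677, 0.0, -0.0]
ft_force: [0.5, -1.5, 0.0]
width: 0.0601
grip_force: 0.0
red [282.5 298.5] 351
red [117.  304.7] 271
black [363.1 218.7] 142
F [ 0.33 -1.53 -0.71] M [-0.09  -0.083 -0.054] w 0.059894907067518106 g 0.0
[(0.4505, -0.2813, 0.0194, np.int32(127)), (0.4511, -0.3271, 0.0193, np.int32(124)), (0.4543, -0.3705, 0.0193, np.int32(124))] [(0.4544, -0.3481, 0.0413, np.int32(163)), (0.4518, -0.2802, 0.0195, np.int32(85)), (0.4204, -0.2418, 0.02, np.int32(97))]
orange [296. 234.] 123 [0.5572 0.1021]
```

View pics/end.png

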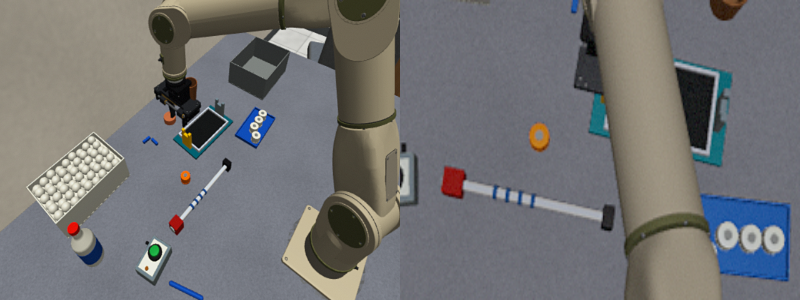

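The side view shows all four caps in the blue tray. The last one sits at (0.420,-0.242), about 3 cm from where I placed it, so it was knocked aside. The bar is flat and the orange cap unmoved. I'll clear the arm and check that cap from above.

```bash
echo '[[[0.05, 0, 0], 0, 0.06], [[0.1, 0, 0], 0, 0.06], [[0.15, 0, 0], 0, 0.06], [[0.2, 0, 0], 0, 0.06], [[0.24, 0, 0], 0, 0.06], [[0.24, 0, 0], 0, 0.06], [[0.24, 0, 0], 0, 0.06]]' | python3 jog.py
python3 - <<'E'
from h import *
t=snap('top');s=snap('side')
for x,y,rad,a in caps(t,.034,(395,225,480,285))+caps(s,.034,(370,135,445,200)):
    d=np.array([x,y])-B0; print((x,y),rad,a,'blue frame',(d@bx).round(4),(d@by).round(4))
cv2.imwrite('pics/end2.png',np.hstack([cv2.resize(t['img'][220:290,390:485],None,fx=4,fy=4),cv2.resize(s['img'][130:200,370:445],None,fx=4,fy=4)])[:,:,::-1])
E
```

```text
time: 58.9
ee_pos: [0.6949, 0.2315, 0.1614]
eef_rot: [0.737, 0.676, -0.0, 0.0]
ft_force: [-0.0, -1.0, 0.1]
width: 0.0599
grip_force: 0.0
(0.4503, -0.2815) 0.0196 130 blue frame -0.0021 0.0216
(0.4515, -0.3265) 0.0194 129 blue frame -0.0022 -0.0234
(0.4543, -0.3705) 0.0193 126 blue frame -0.0006 -0.0675
(0.4186, -0.2427) 0.0192 132 blue frame -0.0327 0.0612
(0.4544, -0.3477) 0.0416 174 blue frame 0.0002 -0.0447
(0.4519, -0.2803) 0.02 93 blue frame -0.0005 0.0227
(0.4203, -0.2415) 0.02 100 blue frame -0.031 0.0624
```

View pics/end2.png

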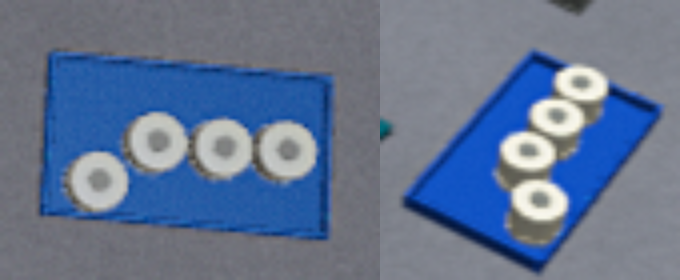

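All four caps stand upright on the floor inside the blue tray rim. The shifted one is at about (-0.032, 0.062) in the tray frame, within limits. I'm handing in.

```bash
echo '[[[0, 0, 0], 0, 0.06], [[0, 0, 0], 0, 0.06], [[0, 0, 0], 0, 0.06]]' | python3 jog.py; python3 -c "
from bench import r
print(r.close_job())"
```

```text
time: 59.3
ee_pos: [0.6951, 0.231, 0.1615]
eef_rot: [0.737, 0.676, -0.0, 0.0]
ft_force: [0.2, 0.2, 0.4]
width: 0.0603
grip_force: 0.0
the job is handed in; nothing more can be done
None
```

I handed the job in at 59.3 s with every step done, but the judge's verdict wasn't shown: the bar hung level from the x = 75 mm ring, the start button was pressed and sprang back, the bar is back on the bench, the orange cap hasn't moved, and all four white caps stand upright in the blue tray (one got knocked about 3 cm aside but is still within limits).

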